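Shut the open pipe clamp on the spray bar

TASK

The plastic spray pipe on the grading table lies in two hinged steel clamps; one is already shut and tight, the other still stands open. Shut the open one: swing its hinged half over onto the pipe, swing its bolt up into the slot, and turn its wing nut clockwise by feel until it is finger tight, so that the clamp grips the pipe snugly without squashing the plastic. Set the parts down gently, and leave everything else on the table where it is.

Things in the scene. Friction and masses are not known exactly. Their poses are not given: they have to be found in the camera images.
- clamp: lower half of the OPEN steel pipe clamp, fixed on a 41 mm square strut. Origin: middle of its foot's underside, 41 mm over the table. z up; y along the pipe; x level, from the bolt side (nearer the robot) to the hinge side. Pipe axis at x 0, z 60 mm. Foot 130 x 44 mm; all parts but the wing nut lie within y -22 to 22 mm. A like clamp, already shut, stands some 230 mm away on the strut; leave it alone.
- cap: hinged upper half: rubber-lined steel half shell (outer radius 33, 44 mm wide) with a slotted lug. Origin on the hinge pin; shut, its axes are parallel to the clamp's and the lug spans x -70 to -104, z 4 to 16 mm of its frame. The slot is 17 mm wide, open at the lug's outer end, its bottom at x -86, with a 13.5 mm tine on each side. Starts tipped back 1.8 to 2.2 rad from shut, lug up.
- bolt: swing bolt, shank 12 mm thick, its free end hidden in the wing nut. Origin on the pivot pin, own z along the shank to the nut. Starts leaning 0.8 to 1.25 rad from upright towards the clamp's -x and swings about the clamp's y. Upright (parallel to the clamp's z) the shank touches the bottom of the shut cap's slot and goes no farther.
- nut: closed-end wing nut on the bolt. Origin: middle of its flange's underside, own z up the bolt. Flange 34 mm across, 4 mm thick; hub 26 to 22 mm thick, up to 32 mm; flat wings 8 mm thick, from 22 to 46 mm, reaching 38 mm from the axis along its own +y and -y. Starts with the wings within 0.4 rad of the clamp's y and the flange 38 to 40 mm from the pivot: 1 to 5 mm clear of the shut lug; tight, the wings clear the shell by 5 mm.
- pipe: plastic spray pipe, 50 mm thick, 600 mm long, along the clamp's y, fixed. Origin on its axis at mid-length, about 101 mm over the table; how high it is bedded differs by 0.6 mm either way, so the cap's home (rubber on the pipe's top, within 0.03 rad of parallel) and the nut's tight point are found by feel.
- cap_lug (a point): middle of the cap's lug: x -93.5, z 10 mm in the cap's frame (93.5 mm from the hinge pin along the lug). The lug can be pushed over and down on its back face with shut fingers.
- hinge_axis (a point): on the cap's hinge pin, middle of its length: clamp frame x 43, z 60 mm. The hinge is stiff, about 0.16 N m (2 to 4 N at the lug), so the cap stays where it is left.
- bolt_pivot (a point): on the bolt's pivot pin, middle of its length: clamp frame x -49, z 40 mm. Stiff enough (0.09 N m) that the bolt stays where it is left. The eye is loose on the pin: the bolt wobbles sideways (along y) by up to 0.09 rad and can catch on a tine's end. Pushed from outside by a finger that slides down it, it wedges: lift it as it swings.
- wing_mid (a point): middle of the wings on the bolt's axis, 34 mm from the flange's underside, 72 to 74 mm from the pivot at the start. Clockwise from above runs the nut down 1.6 mm per rad, freely (0.02 N m) for 0.7 to 3 rad; then the torque climbs 0.5 N m per rad. Finger tight: 0.13 to 0.28 N m (5 to 9 N pushed on a wing 30 mm out); over 0.38 squashes the pipe. It does not run back.
- spanner: ring and fork spanner, 180 mm long, 8 mm thick, lying on the robot's side of the strut; not needed
- nozzle: spare spray nozzle, 22 mm hexagon, 34 mm tall, standing on the far side of the strut
- pepper_b: orange bell pepper on the white cutting board at the left
- pepper_half: half an orange pepper, open side up, 80 mm wide, 34 mm tall, on the cutting board
- knife: kitchen knife with a blue handle, 320 mm long, lying on the cutting board

How it is judged (in metres and radians):
On the way, in this order (a step that is already met when the one before it is completed fails the run):
1. the hinged half lies shut on the pipe (within 0.07 rad of parallel to the lower half) (angle between the z axis of cap and the z axis of clamp, either way round below 0.07 rad), for 0.2 s.
2. the bolt stands upright in the slot of the shut half (the bolt within 0.15 rad of upright) (angle between the z axis of cap and the z axis of clamp, either way round below 0.07 rad and angle between the z axis of bolt and the z axis of clamp, either way round below 0.15 rad), for 0.2 s.
At the end, for the whole second after the job is handed in: The hinged half is shut on the pipe (within 0.07 rad of parallel), the bolt is upright in its slot (within 0.15 rad), the nut bears on the lug with more than 8 N and the clamp grips the pipe with more than 25 N after the robot has let go (all of step 2 and contact force between nut and cap above 8 N and contact force between cap and pipe above 25 N); the robot touches nothing.
It fails at once if the pipe is squashed or struck: the hinged half bears on it with over 150 N (slammed, pressed too hard or nut overtightened) (contact force between cap and pipe above 150 N).
It fails at once if another thing on the table is moved by more than 30 mm (distance of any of spanner, nozzle, pepper_b, pepper_half, knife from where it was at the start of the episode above 0.03 m).
It also fails if it takes over 64 s, if anything falls off the work surface, if the arm or the gripper's body presses on something with over 40 N, if the wrist force passes 120 N, or if a joint passes its speed limit or range.

ROBOT

A 6-joint arm with a two-finger parallel gripper is mounted at the origin on the work surface. World frame = base frame: x ahead of the robot, y to its left, z up, the work surface at z = 0. Lengths are in mm, angles in rad, forces in N, time in s.
With the tool pointing down it reaches from about 325 to 900 mm from the base axis. Payload 3.5 kg.
Tool frame: the origin (TCP) lies midway between the tips of the shut fingers; the grasp point (between the pads) lies 19 mm behind it; z points along the fingers, y is the line along which they close (so a half turn about z gives the same grasp; the last joint's range is limited). The gripper opens to 85 mm and grips with 20 to 120 N. Pads are 22 mm wide; open, the fingers measure 114 mm over their backs; the gripper's body (76 mm by 85 mm) begins 54 mm behind the grasp point. The pads swing forward as they close: fully open they stand 13 mm farther back than shut.
Start: joints at [-0.103, 0.276, -0.026, 1.268, 0, 1.467], TCP at [624.997, -0.01, 231.313] pointing down, gripper open.
Joint ranges: [-3.12, 3.12], [-0.85, 1.88], [-1.08, 1.24], [-1.95, 2.15], [-1.57, 1.53], [-3.14, 3.14]. Speed limits (rad/s): [2.57, 2.57, 3.14, 3.14, 3.14, 3.14].

INTERFACE

Orientations are given as a unit quaternion [w, x, y, z].
In Python, from rig import bot, vision, job gives the robot as it stands. The module is installed in compiled form; this text tells all that it offers.
- The arm moves only by the tool servo_tool, never from a script. Its argument "increments" is a list of rows, each an object of numbers: "claw": the gripper command: -1 is fully open, 1 is shut, values between are in proportion; "dx", "dy", "dz": the shift along the tool's x, y, z in m; "wx", "wy", "wz": the turn, a rotation vector about the tool's x, y, z in rad. A call has exactly 8 rows; each row shifts and turns the commanded pose from where the row before left it, along the tool's axes as they then stand; what a row does not reach is not made up. A row lasts 1/12 s, in which the tool goes at most 41.7 mm and 7.16 degrees, less where a joint would pass 70% of its speed; a pose out of reach is approached as far as the arm can. A call with a gripper value outside its range is refused whole. The fingers move at their own pace and stop on an object; the grip force is fixed at half the most. Time passes only in rows, so rows that do not move let the fingers close, or fill a call up. It gives the time, the measured TCP pose, the force, the opening and the grip force at its end, in the units of the state.
- bot.read_state(): the state, without advancing time (a new reading comes with each control period).
- vision.read_camera(name): name is "scene" or "side" or "wrist"; returns the picture (420x560x3 uint8, red, green, blue); there is no depth.
- vision.camera_model(name): a dict with "fov_y" (degrees; the focal length in pixels is half the picture's height over the tangent of half this angle, whatever the lens; pixels are square), "cx", "cy" (the principal point, pixels), "rvec" (rotation vector, rad) and "tvec" (3), from world to camera coordinates, as OpenCV has them; the wrist camera has in their place "mount" (4x4, takes a point from camera to tool coordinates, whose origin is the TCP and whose axes are the flange's). Camera axes: x right, y down, z forward; pixel columns grow to the right and rows downward; lengths in mm; the calibration is good to about 2 mm. A picture is of the moment at which its call begins: read the wrist's pose just before it. camera_model takes no time and is no camera call.
- job.job_done(): hands the job in; it is judged then, once.
Trained networks look in the newest picture that a camera, given by its name, has taken for a name from the list of things; names that differ only in an ending like _2 or _b are one class to them, and where a whole thing is asked for, a point or a joint stands for the part that bears it (a point fixed in the world has none). Each returns a list of dicts, best first, with "confidence" (0 to 1); they miss things now and then, are a little off and sometimes report something else, mostly with a low value. They report only what shows in the picture. A call takes as long as a camera call.
- vision.search_frame(label, camera): "extent" ([centre column, centre row, width, height] in pixels, round what is visible of it).
- vision.mark_of(label, camera): "pixel" ([column, row] in pixels: a listed point, or the origin of a listed thing).
The state is a dict: "time_s": time; "qpos": joint angles; "qd": joint speeds; "joint_torque": joint torques, N m; "tcp_pos": TCP position; "tcp_rot": TCP orientation; "wrist_force": force on the tool from outside, world axes, zero at the start; "moment": the same for the moment, N m; "gripper_width": finger opening in mm; "finger_force": force on a finger pad.
Only numpy, scipy, OpenCV 4.12 (cv2) and the standard library are available. Lean on these libraries where they do the work, as an engineer would, in place of code of your own. Each camera call takes 0.05 s, during which the arm holds its last target. There are 200 camera calls.

## Working session

There is one attempt and no reset: what is moved stays moved. The work goes in short steps, Python scripts to look and compute and a tool call to move; the robot and the scene stay as the last step left them, time stands still between calls to the robot, and variables do not carry over. Pictures are saved under pics/ and viewed, at most 10 in all, crops included, and the job is handed in when it is done.

Besides the shell and the picture viewer there is one more tool, called after "Emit:" in YAML: its name, and indented under it one key for each argument. servo_tool: Moves the arm, as the interface text tells. Its arguments: {"type":"object","properties":{"increments":{"type":"array","items":{"type":"object","properties":{"claw":{"type":"number"},"dx":{"type":"number"},"dy":{"type":"number"},"dz":{"type":"number"},"wx":{"type":"number"},"wy":{"type":"number"},"wz":{"type":"number"}}}}},"required":["increments"]}

```bash
mkdir -p pics
cat > h.py <<'E'
from rig import bot, vision, job
import numpy as np, cv2
from scipy.spatial.transform import Rotation as R
def rot(s): q=s["tcp_rot"]; return R.from_quat([q[1],q[2],q[3],q[0]])
def cam(name):
    m=vision.camera_model(name); f=210/np.tan(np.radians(m["fov_y"])/2)
    if "mount" in m:
        s=bot.read_state(); T=np.eye(4); T[:3,:3]=rot(s).as_matrix(); T[:3,3]=s["tcp_pos"]
        W=np.linalg.inv(T@np.array(m["mount"]))
    else:
        W=np.eye(4); W[:3,:3]=cv2.Rodrigues(np.array(m["rvec"],float))[0]; W[:3,3]=np.ravel(m["tvec"])
    K=np.array([[f,0,m["cx"]],[0,f,m["cy"]],[0,0,1]])
    return K@W[:3]
def proj(P,X): p=P@np.append(X,1); return p[:2]/p[2]
def tri(obs):
    A=[]
    for P,(u,v) in obs:
        A+= [(u*P[2]-P[0])/1,(v*P[2]-P[1])]
    A=np.array(A); A/=np.linalg.norm(A[:,:3],axis=1)[:,None]
    X=np.linalg.lstsq(A[:,:3],-A[:,3],rcond=None)[0]
    return X,[np.round(proj(P,X)-np.array(o),1) for P,o in obs]
def snap(name,fn=None):
    P=cam(name); im=vision.read_camera(name)
    if fn: cv2.imwrite("pics/"+fn,im[:,:,::-1])
    return P,im
def st():
    s=bot.read_state(); print(round(s["time_s"],2),np.round(s["tcp_pos"],1),np.round(rot(s).as_matrix(),3).tolist(),"F",np.round(s["wrist_force"],1),"M",np.round(s["moment"],2),"w",round(s["gripper_width"],1)); return s
E
python3 - <<'E'
from h import *
s=st();print(s)
Ps={};ims=[]
for c in ["scene","side","wrist"]:
    Ps[c],im=snap(c,c+"0.png");ims.append(im)
obs={}
for l in ["cap_lug","hinge_axis","bolt_pivot","wing_mid","clamp","nut","pipe","cap","bolt"]:
    for c in Ps:
        r=vision.mark_of(l,c)
        print(l,c,[(np.round(d["pixel"]).tolist(),round(d["confidence"],2)) for d in r[:3]])
        if r and r[0]["confidence"]>.3: obs.setdefault(l,[]).append((Ps[c],r[0]["pixel"]))
for l,o in obs.items():
    if len(o)>1: X,e=tri(o);print(l,np.round(X,1),[x.tolist() for x in e])
E
```

```text
0.0 [6.242e+02 1.000e-01 2.302e+02] [[-0.0, 1.0, -0.002], [1.0, 0.0, 0.0], [0.0, -0.002, -1.0]] F [0.4 0.6 1.1] M [-0.    0.05 -0.05] w 85.3
{'time_s': 0.0, 'qpos': array([-1.03371330e-01,  2.77100999e-01, -2.78929927e-02,  1.26802605e+00,
       -1.00211367e-05,  1.46740446e+00]), 'qd': array([-0.00135885,  0.00027365, -0.00071278, -0.00204342,  0.00043551,
       -0.00012654]), 'joint_torque': array([-1.23772923e-03, -4.45513523e+01,  2.95201170e+01,  1.64704624e-02,
       -2.18722530e-04, -1.59438730e-05]), 'tcp_pos': array([6.24206535e+02, 8.73425011e-02, 2.30173887e+02]), 'tcp_rot': array([-8.59980284e-04,  7.07099078e-01,  7.07113610e-01, -7.04760180e-04]), 'wrist_force': array([0.4125598 , 0.60736864, 1.09734862]), 'moment': array([-0.00070956,  0.04505361, -0.04504211]), 'finger_force': 0.0, 'gripper_width': 85.29543073854498}
cap_lug scene [([248.0, 220.0], 0.78), ([219.0, 214.0], 0.46)]
cap_lug side [([340.0, 206.0], 0.67)]
cap_lug wrist [([349.0, 132.0], 0.97)]
hinge_axis scene [([241.0, 243.0], 0.7), ([210.0, 203.0], 0.67)]
hinge_axis side [([320.0, 241.0], 0.72)]
hinge_
[... 842 characters left out ...]
0, 244.0], 0.61)]
bolt side [([276.0, 260.0], 0.57), ([318.0, 243.0], 0.44)]
bolt wrist [([169.0, 113.0], 0.8)]
cap_lug [666.2  64.7 181.2] [[-1.4, 1.9], [-2.0, -1.6], [3.2, 0.8]]
hinge_axis [624.1  69.2 100.4] [[-0.6, -0.8], [-1.4, 0.7], [5.4, 0.3]]
bolt_pivot [532.2  70.8  82.8] [[0.3, 0.2], [-0.3, -0.2], [-0.1, 1.2]]
wing_mid [464.3  71.5 111.8] [[0.8, -2.0], [0.8, 1.9], [2.0, 0.2]]
clamp [582.   75.5  43.9] [[0.3, -0.5], [0.3, 0.5]]
nut [495.3  72.3  92.7] [[-0.5, -0.6], [-0.5, 0.1], [3.2, -0.9]]
pipe [573.3 -23.  100.1] [[0.4, -0.6], [1.3, 0.6], [-1.7, -1.0]]
cap [621.5  69.7  94.4] [[-0.7, 0.2], [0.4, -0.2], [-0.5, -2.2]]
bolt [527.3  73.7  82. ] [[0.2, -0.5], [1.4, 0.8], [-2.1, -1.6]]
```

Run:
```python
import cv2,numpy as np
a=cv2.imread("pics/scene0.png");b=cv2.imread("pics/side0.png");c=cv2.imread("pics/wrist0.png")
f=lambda i,x,y,w,h:cv2.resize(i[y:y+h,x:x+w],(400,300))
cv2.imwrite("pics/m0.png",np.vstack([np.hstack([f(a,140,140,200,150),f(b,200,150,200,150)]),np.hstack([f(c,0,0,560,420),f(b,0,0,560,420)])]))
```

```text
(no output)
```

View pics/m0.png

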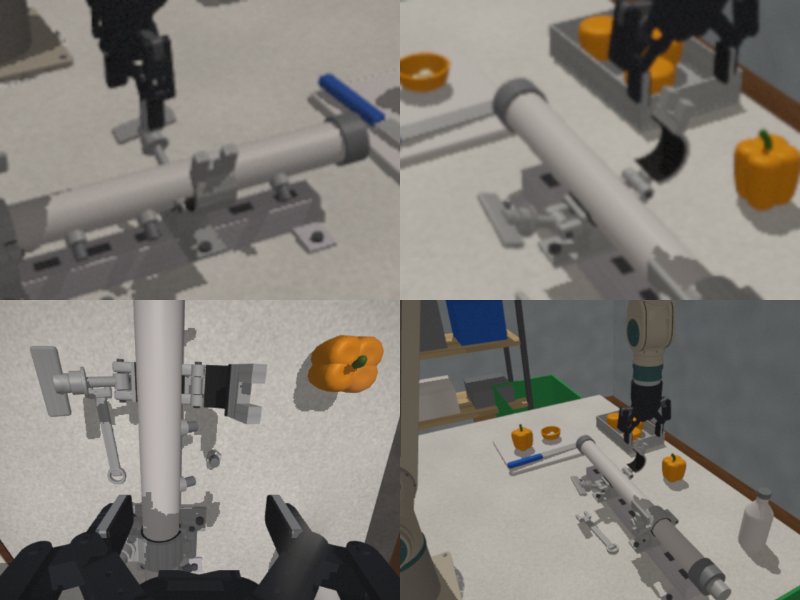

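The wrist view shows the cap open on the +x side with its lug near (345,132). The bolt leans left, with its wings running from about (62,67) to (84,158). Next I fit the clamp pose to all the marks.

```bash
cat > fit.py <<'E'
from h import *
from scipy.optimize import least_squares
def model(p):
    x,y,yaw,th,ln=p[:5]
    c,s=np.cos(yaw),np.sin(yaw)
    W=lambda q:np.array([x+c*q[0]-s*q[1],y+s*q[0]+c*q[1],41+q[2]])
    capf=lambda a,z,b=0:W((43+a*np.cos(th)+z*np.sin(th),b,60-a*np.sin(th)+z*np.cos(th)))
    bl=lambda l,nx=0,ny=0:W((-49-l*np.sin(ln)+nx*np.cos(ln),ny,40+l*np.cos(ln)+nx*np.sin(ln)))
    return W,capf,bl
E
python3 - <<'E'
from fit import *
P={c:cam(c) for c in ["scene","side","wrist"]}
D=dict(lug=[(248,220),(340,206),(349,132)],hinge=[(241,243),(320,241),(274,117)],piv=[(223,226),(280,261),(173,113)],wing=[(211,203),(249,257),(71,115)],clamp=[(235,251),(299,267)],nut=[(218,215),(264,262),(121,114)],pipe=[(191,242),(320,272),(225,225)])
def pts(p):
    W,cf,bl=model(p)
    return dict(lug=cf(-93.5,10),hinge=W((43,0,60)),piv=W((-49,0,40)),wing=bl(73),nut=bl(39),clamp=W((0,0,0)),pipe=W((0,p[5],60)))
def res(p):
    q=pts(p);return np.concatenate([proj(P[c],q[k])-o for k in D for c,o in zip(P,D[k])])
r=least_squares(res,[580,70,0,1.95,1.17,-93],loss="soft_l1",x_scale=[1,1,.01,.01,.01,1])
print(np.round(r.x,3),np.sqrt(np.mean(r.fun**2)))
for k,v in pts(r.x).items(): print(k,np.round(v,1))
W,cf,bl=model(r.x)
for psi in (-.4,-.2,0,.2,.4):
    print(psi,[np.round(proj(P["wrist"],bl(39+34,-s*38*np.sin(psi),s*38*np.cos(psi)))) for s in (1,-1)])
# pipe edges
im=cv2.cvtColor(cv2.imread("pics/wrist0.png"),6); 
L=cv2.HoughLinesP(cv2.Canny(im,40,120),1,np.pi/720,50,minLineLength=100,maxLineGap=30)
for l in L[:,0]:
    if abs(l[2]-l[0])<40: print(l)
for yaw in(-.04,0,.04):
    p=r.x.copy();p[2]=yaw;W=model(p)[0];print(yaw,[np.round(proj(P["wrist"],W((s*25,b,60)))) for s in(-1,1) for b in(60,-80)])
E
```

```text
[ 5.79307e+02  6.90510e+01 -3.40000e-02  1.93500e+00  1.13000e+00
 -9.32640e+01] 1.6515567926452597
lug [664.9  66.2 184.8]
hinge [622.3  67.6 101. ]
piv [530.3  70.7  81. ]
wing [464.4  72.9 112.1]
nut [495.1  71.9  97.6]
clamp [579.3  69.1  41. ]
pipe [576.2 -24.2 101. ]
-0.4 [array([61., 62.]), array([ 81., 155.])]
-0.2 [array([62., 60.]), array([ 81., 159.])]
0 [array([63., 60.]), array([ 80., 162.])]
0.2 [array([65., 62.]), array([ 79., 163.])]
0.4 [array([67., 66.]), array([ 78., 162.])]
[253 325 255  90]
[249 330 253 145]
[186   0 199 331]
[257 206 258   0]
[257  54 261 203]
[142 107 178 273]
[139 106 175 277]
[191 105 202 394]
[286 319 306 151]
-0.04 [array([188.,  33.]), array([196., 210.]), array([255.,  36.]), array([252., 212.])]
0 [array([185.,  35.]), array([200., 211.]), array([252.,  35.]), array([256., 211.])]
0.04 [array([182.,  36.]), array([204., 212.]), array([249.,  33.]), array([259., 210.])]
```

Emit:
servo_tool:
  increments:
    - {"claw": 1, "dx": 0.017, "dy": 0.02, "dz": 0}
    - {"claw": 1, "dx": 0.017, "dy": 0.02, "dz": 0}
    - {"claw": 1, "dx": 0.016, "dy": 0.02, "dz": 0}
    - {"claw": 1, "dx": 0.016, "dy": 0.02, "dz": 0}
    - {"claw": 1, "wz": -0.12}
    - {"claw": 1, "wz": -0.12}
    - {"claw": 1, "wz": -0.12}
    - {"claw": 1, "wz": -0.12}

```text
$.increments[0]: bad value
```

Emit:
servo_tool:
  increments:
    - {"claw": 1, "wz": -0.12}
    - {"claw": 1, "wz": -0.12}
    - {"claw": 1, "wz": -0.12}
    - {"claw": 1, "wz": -0.12}
    - {"claw": 1, "wz": -0.12}
    - {"claw": 1, "wz": -0.12}
    - {"claw": 1, "wz": -0.12}
    - {"claw": 1, "wz": -0.12}

```text
$.increments[0]: bad value
```

Run:
```python
from h import *
s=st();print(np.round(s["qpos"],3))
P,im=snap("wrist","w1.png")
S,_=snap("scene","s1.png");D,_=snap("side","d1.png")
for l in ["cap_lug","hinge_axis","wing_mid","bolt_pivot"]:
    o=[]
    for c,p in(("wrist",P),("scene",S),("side",D)):
        r=vision.mark_of(l,c); print(l,c,[(np.round(d["pixel"]).tolist(),round(d["confidence"],2)) for d in r[:2]])
        if r and r[0]["confidence"]>.4:o.append((p,r[0]["pixel"]))
    if len(o)>1:print(tri(o))
```

```text
1.5 [625.   -0.  231.3] [[0.0, 1.0, -0.0], [1.0, -0.0, 0.0], [0.0, -0.0, -1.0]] F [0.6 0.8 0.3] M [0.   0.   0.06] w 85.2
[-0.103  0.276 -0.026  1.268  0.     1.467]
cap_lug wrist [([346.0, 131.0], 0.8)]
cap_lug scene [([248.0, 217.0], 0.8)]
cap_lug side [([337.0, 204.0], 0.94), ([248.0, 260.0], 0.69)]
(array([662.64185466,  67.23548195, 185.87213946]), [array([-0.2, -2. ]), array([-1.1,  1.2]), array([-0.4, -1.2])])
hinge_axis wrist [([274.0, 117.0], 0.73)]
hinge_axis scene [([239.0, 241.0], 0.9)]
hinge_axis side [([318.0, 241.0], 0.94), ([209.0, 218.0], 0.51)]
(array([621.36015559,  68.83431473, 102.13870473]), [array([1. , 1.1]), array([ 0.5, -0.6]), array([-0.1,  0.6])])
wing_mid wrist [([69.0, 115.0], 0.7)]
wing_mid scene [([210.0, 203.0], 0.57), ([193.0, 304.0], 0.57)]
wing_mid side [([248.0, 259.0], 0.89)]
(array([461.52418612,  70.39566696, 110.04242317]), [array([1.7, 1.6]), array([ 1.1, -1.6]), array([0.4, 1.5])])
bolt_pivot wrist [([166.0, 110.0], 0.79)]
bolt_pivot scene [([225.0, 225.0], 0.71)]
bolt_pivot side [([279.0, 262.0], 0.92)]
(array([528.66114227,  74.27371518,  81.96896047]), [array([1.5, 0.4]), array([-0.6,  0.7]), array([-1.1, -0.9])])
```

Emit:
servo_tool:
  increments:
    - {"claw": 1, "dx": 0.017, "dy": 0.02, "dz": 0, "wx": 0, "wy": 0, "wz": 0}
    - {"claw": 1, "dx": 0.017, "dy": 0.02, "dz": 0, "wx": 0, "wy": 0, "wz": 0}
    - {"claw": 1, "dx": 0.016, "dy": 0.02, "dz": 0, "wx": 0, "wy": 0, "wz": 0}
    - {"claw": 1, "dx": 0.016, "dy": 0.02, "dz": 0, "wx": 0, "wy": 0, "wz": 0}
    - {"claw": 1, "dx": 0, "dy": 0, "dz": 0, "wx": 0, "wy": 0, "wz": -0.12}
    - {"claw": 1, "dx": 0, "dy": 0, "dz": 0, "wx": 0, "wy": 0, "wz": -0.12}
    - {"claw": 1, "dx": 0, "dy": 0, "dz": 0, "wx": 0, "wy": 0, "wz": -0.12}
    - {"claw": 1, "dx": 0, "dy": 0, "dz": 0, "wx": 0, "wy": 0, "wz": -0.12}

```text
time_s: 2.92
tcp_pos: [705.1, 66.2, 231.0]
tcp_rot: [-0.0, 0.516, 0.857, -0.0]
wrist_force: [-0.0, -0.2, -0.0]
gripper_width: -0.1
finger_force: 0.0
```

Emit:
servo_tool:
  increments:
    - {"claw": 1, "dx": 0, "dy": 0, "dz": 0, "wx": 0, "wy": 0, "wz": -0.12}
    - {"claw": 1, "dx": 0, "dy": 0, "dz": 0, "wx": 0, "wy": 0, "wz": -0.12}
    - {"claw": 1, "dx": 0, "dy": 0, "dz": 0, "wx": 0, "wy": 0, "wz": -0.12}
    - {"claw": 1, "dx": 0, "dy": 0, "dz": 0, "wx": 0, "wy": 0, "wz": -0.12}
    - {"claw": 1, "dx": 0, "dy": 0, "dz": 0, "wx": 0, "wy": 0, "wz": -0.12}
    - {"claw": 1, "dx": 0, "dy": 0, "dz": 0, "wx": 0, "wy": 0, "wz": -0.12}
    - {"claw": 1, "dx": 0, "dy": 0, "dz": 0, "wx": 0, "wy": 0, "wz": -0.12}
    - {"claw": 1, "dx": 0, "dy": 0, "dz": 0, "wx": 0, "wy": 0, "wz": -0.12}

```text
time_s: 3.58
tcp_pos: [705.0, 66.0, 231.2]
tcp_rot: [-0.0, 0.062, 0.998, -0.0]
wrist_force: [0.4, -0.3, -0.4]
gripper_width: -0.4
finger_force: 0.0
```

Run:
```python
from h import *
s=st();print(np.round(s["qpos"],3))
H=np.array([622.,101.])
def cap(a,z,t):return H+[a*np.cos(t)+z*np.sin(t),-a*np.sin(t)+z*np.cos(t)]
T=[]
for t in np.append(np.linspace(1.98,0.12,32),0):
    a=-95-6.5*np.clip((1.5-t)/1.3,0,1)
    E=cap(-104,16,t);C=cap(a,16,t)
    x=max(E[0],C[0])+11; z=C[1]; T.append((t,x,z))
T=np.array(T);print(np.round(T[::4],1).tolist(),T[-1])
d=np.diff(T,axis=0);print(np.round(np.c_[-d[:,1],-d[:,2]],1).tolist())
```

```text
3.58 [705.   66.  231.2] [[-0.992, 0.125, -0.0], [0.125, 0.992, 0.0], [0.0, -0.0, -1.0]] F [ 0.4 -0.3 -0.4] M [ 0.   -0.01  0.01] w -0.4
[0.002 0.425 0.181 1.327 0.    0.127]
[[2.0, 689.1, 181.8], [1.7, 666.3, 191.9], [1.5, 642.2, 196.9], [1.3, 618.8, 197.5], [1.0, 595.7, 192.4], [0.8, 574.2, 181.7], [0.5, 555.6, 166.0], [0.3, 541.2, 146.1], [0.0, 531.5, 117.0]] [  0.  531.5 117. ]
[[5.4, -3.0], [5.6, -2.7], [5.8, -2.4], [5.9, -2.1], [6.0, -1.7], [6.1, -1.4], [6.1, -1.1], [5.7, -0.7], [5.8, -0.7], [5.9, -0.3], [5.9, 0.0], [5.9, 0.4], [5.9, 0.7], [5.8, 1.1], [5.8, 1.5], [5.7, 1.8], [5.6, 2.2], [5.5, 2.5], [5.3, 2.8], [5.1, 3.2], [5.0, 3.5], [4.8, 3.8], [4.5, 4.1], [4.3, 4.4], [4.0, 4.6], [3.8, 4.9], [3.5, 5.1], [3.2, 5.3], [2.8, 5.5], [2.4, 5.7], [1.9, 5.9], [2.6, 12.0]]
```

Emit:
servo_tool:
  increments:
    - {"claw": 1, "dx": 0, "dy": 0, "dz": 0, "wx": 0, "wy": 0, "wz": -0.09}
    - {"claw": 1, "dx": 0, "dy": 0, "dz": 0.017, "wx": 0, "wy": 0, "wz": 0}
    - {"claw": 1, "dx": 0, "dy": 0, "dz": 0.016, "wx": 0, "wy": 0, "wz": 0}
    - {"claw": 1, "dx": 0, "dy": 0, "dz": 0.016, "wx": 0, "wy": 0, "wz": 0}
    - {"claw": 1, "dx": 0.008, "dy": 0, "dz": 0, "wx": 0, "wy": 0, "wz": 0}
    - {"claw": 1, "dx": 0.008, "dy": 0, "dz": 0, "wx": 0, "wy": 0, "wz": 0}
    - {"claw": 1, "dx": 0.0054, "dy": 0, "dz": -0.003, "wx": 0, "wy": 0, "wz": 0}
    - {"claw": 1, "dx": 0.0056, "dy": 0, "dz": -0.0027, "wx": 0, "wy": 0, "wz": 0}

```text
time_s: 4.25
tcp_pos: [677.8, 67.2, 189.6]
tcp_rot: [0.001, 0.02, 1.0, 0.0]
wrist_force: [0.2, 1.0, -0.1]
gripper_width: 0.1
finger_force: 0.0
```

Emit:
servo_tool:
  increments:
    - {"claw": 1, "dx": 0.0058, "dy": 0, "dz": -0.0024, "wx": 0, "wy": 0, "wz": 0}
    - {"claw": 1, "dx": 0.0059, "dy": 0, "dz": -0.0021, "wx": 0, "wy": 0, "wz": 0}
    - {"claw": 1, "dx": 0.006, "dy": 0, "dz": -0.0017, "wx": 0, "wy": 0, "wz": 0}
    - {"claw": 1, "dx": 0.0061, "dy": 0, "dz": -0.0014, "wx": 0, "wy": 0, "wz": 0}
    - {"claw": 1, "dx": 0.0061, "dy": 0, "dz": -0.0011, "wx": 0, "wy": 0, "wz": 0}
    - {"claw": 1, "dx": 0.0057, "dy": 0, "dz": -0.0007, "wx": 0, "wy": 0, "wz": 0}
    - {"claw": 1, "dx": 0.0058, "dy": 0, "dz": -0.0007, "wx": 0, "wy": 0, "wz": 0}
    - {"claw": 1, "dx": 0.0059, "dy": 0, "dz": -0.0003, "wx": 0, "wy": 0, "wz": 0}

```text
time_s: 4.92
tcp_pos: [630.1, 69.0, 198.4]
tcp_rot: [-0.0, 0.02, 1.0, -0.0]
wrist_force: [0.5, -0.6, 0.5]
gripper_width: -0.4
finger_force: 0.0
```

Run:
```python
from h import *
s=st();P,im=snap("side","d2.png")
print(vision.mark_of("cap_lug","side")[:2])
```

```text
4.92 [630.1  69.  198.4] [[-0.999, 0.041, -0.0], [0.041, 0.999, -0.0], [0.0, -0.0, -1.0]] F [ 0.5 -0.6  0.5] M [ 0.05  0.   -0.05] w -0.4
[{'pixel': [339.3, 204.4], 'confidence': 0.87}]
```

Run:
```python
from h import *
a=cv2.imread("pics/d2.png")[120:300,200:440];P,im=snap("scene");b=im[120:300,120:360,::-1]
cv2.imwrite("pics/m2.png",np.hstack([cv2.resize(a,(400,300)),cv2.resize(b,(400,300))]))
```

```text
(no output)
```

View pics/m2.png

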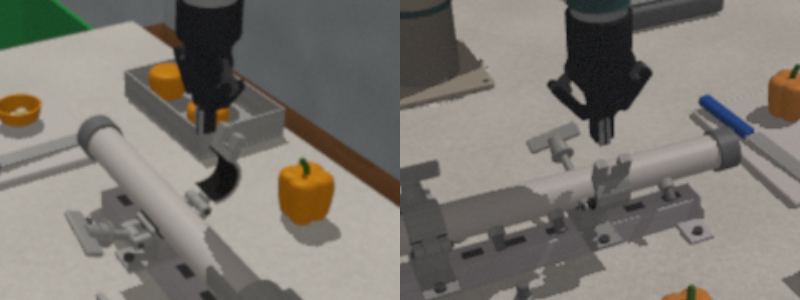

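The side view shows the cap still open, so the fingertip passed just above the lug. I go back and redo the push about 15 mm deeper.

Emit:
servo_tool:
  increments:
    - {"claw": 1, "dx": 0, "dy": 0, "dz": -0.02, "wx": 0, "wy": 0, "wz": 0}
    - {"claw": 1, "dx": -0.025, "dy": 0, "dz": 0, "wx": 0, "wy": 0, "wz": 0}
    - {"claw": 1, "dx": -0.025, "dy": 0, "dz": 0, "wx": 0, "wy": 0, "wz": 0}
    - {"claw": 1, "dx": -0.025, "dy": 0, "dz": 0, "wx": 0, "wy": 0, "wz": 0}
    - {"claw": 1, "dx": 0, "dy": 0, "dz": 0.016, "wx": 0, "wy": 0, "wz": 0}
    - {"claw": 1, "dx": 0, "dy": 0, "dz": 0.016, "wx": 0, "wy": 0, "wz": 0}
    - {"claw": 1, "dx": 0, "dy": 0, "dz": 0.016, "wx": 0, "wy": 0, "wz": 0}
    - {"claw": 1, "dx": 0, "dy": 0, "dz": 0, "wx": 0, "wy": 0, "wz": 0}

```text
time_s: 5.73
tcp_pos: [703.6, 65.8, 165.8]
tcp_rot: [-0.003, 0.02, 1.0, -0.0]
wrist_force: [-1.0, 0.2, -1.3]
gripper_width: -0.2
finger_force: 0.0
```

Run:
```python
from h import *
s=st()
H=np.array([622.,101.])
def cap(a,z,t):return H+[a*np.cos(t)+z*np.sin(t),-a*np.sin(t)+z*np.cos(t)]
T=[]
for t in np.append(np.linspace(2.02,0.12,33),0):
    a=-83-18.5*np.clip((1.6-t)/1.3,0,1)
    E=cap(-104,16,t);C=cap(a,16,t)
    x=max(E[0],C[0])+11; z=C[1]; T.append((t,x,z))
T=np.array(T);print(np.round(T[::8],1).tolist(),T[-1])
d=np.diff(T,axis=0);print(np.round(np.c_[-d[:,1],-d[:,2]],1).tolist())
```

```text
5.73 [703.6  65.8 165.8] [[-0.999, 0.041, -0.007], [0.041, 0.999, -0.0], [0.007, -0.0, -1.0]] F [-1.   0.2 -1.3] M [-0.02  0.1   0.02] w -0.2
[[2.0, 692.6, 168.8], [1.5, 646.8, 185.2], [1.1, 603.6, 188.1], [0.6, 561.4, 168.8], [0.1, 534.1, 129.0]] [  0.  531.5 117. ]
[[5.3, -2.9], [5.4, -2.6], [5.6, -2.4], [5.8, -2.1], [5.9, -1.8], [6.0, -1.5], [6.1, -1.3], [5.6, -1.8], [5.1, -1.5], [5.2, -1.2], [5.3, -0.9], [5.4, -0.6], [5.5, -0.2], [5.5, 0.1], [5.6, 0.5], [5.6, 0.8], [5.6, 1.2], [5.5, 1.5], [5.5, 1.9], [5.4, 2.2], [5.3, 2.6], [5.1, 2.9], [5.0, 3.3], [4.8, 3.6], [4.6, 3.9], [4.4, 4.2], [4.2, 4.5], [3.9, 4.8], [3.6, 5.1], [2.5, 5.6], [2.2, 5.7], [1.8, 5.8], [2.6, 12.0]]
```

Emit:
servo_tool:
  increments:
    - {"claw": 1, "dx": 0.011, "dy": 0, "dz": -0.002, "wx": 0, "wy": 0, "wz": 0}
    - {"claw": 1, "dx": 0.0053, "dy": 0, "dz": -0.0029, "wx": 0, "wy": 0, "wz": 0}
    - {"claw": 1, "dx": 0.0054, "dy": 0, "dz": -0.0026, "wx": 0, "wy": 0, "wz": 0}
    - {"claw": 1, "dx": 0.0056, "dy": 0, "dz": -0.0024, "wx": 0, "wy": 0, "wz": 0}
    - {"claw": 1, "dx": 0.0058, "dy": 0, "dz": -0.0021, "wx": 0, "wy": 0, "wz": 0}
    - {"claw": 1, "dx": 0.0059, "dy": 0, "dz": -0.0018, "wx": 0, "wy": 0, "wz": 0}
    - {"claw": 1, "dx": 0.006, "dy": 0, "dz": -0.0015, "wx": 0, "wy": 0, "wz": 0}
    - {"claw": 1, "dx": 0.0061, "dy": 0, "dz": -0.0013, "wx": 0, "wy": 0, "wz": 0}

```text
time_s: 6.4
tcp_pos: [655.4, 68.1, 188.6]
tcp_rot: [0.002, 0.02, 1.0, 0.0]
wrist_force: [2.7, -0.6, 1.3]
gripper_width: 0.4
finger_force: 1.4
```

Run:
```python
from h import *
s=st();P,im=snap("side","d3.png")
print(vision.mark_of("cap_lug","side")[:2])
```

```text
6.4 [655.4  68.1 188.6] [[-0.999, 0.041, 0.003], [0.041, 0.999, 0.0], [-0.003, 0.0, -1.0]] F [ 2.7 -0.6  1.3] M [ 0.05 -0.59 -0.  ] w 0.4
[{'pixel': [329.6, 203.1], 'confidence': 0.93}, {'pixel': [251.1, 257.5], 'confidence': 0.64}]
```

Emit:
servo_tool:
  increments:
    - {"claw": 1, "dx": 0.0056, "dy": 0, "dz": 0.0005, "wx": 0, "wy": 0, "wz": 0}
    - {"claw": 1, "dx": 0.0051, "dy": 0, "dz": 0.0, "wx": 0, "wy": 0, "wz": 0}
    - {"claw": 1, "dx": 0.0052, "dy": 0, "dz": -0.001, "wx": 0, "wy": 0, "wz": 0}
    - {"claw": 1, "dx": 0.0053, "dy": 0, "dz": -0.0009, "wx": 0, "wy": 0, "wz": 0}
    - {"claw": 1, "dx": 0.0054, "dy": 0, "dz": -0.0006, "wx": 0, "wy": 0, "wz": 0}
    - {"claw": 1, "dx": 0.0055, "dy": 0, "dz": -0.0002, "wx": 0, "wy": 0, "wz": 0}
    - {"claw": 1, "dx": 0.0055, "dy": 0, "dz": 0.0001, "wx": 0, "wy": 0, "wz": 0}
    - {"claw": 1, "dx": 0.0056, "dy": 0, "dz": 0.0005, "wx": 0, "wy": 0, "wz": 0}

```text
time_s: 7.17
tcp_pos: [610.2, 69.8, 187.9]
tcp_rot: [-0.001, 0.02, 1.0, -0.0]
wrist_force: [0.8, 0.1, 0.1]
gripper_width: 0.0
finger_force: 0.8
```

Emit:
servo_tool:
  increments:
    - {"claw": 1, "dx": 0.0056, "dy": 0, "dz": 0.0008, "wx": 0, "wy": 0, "wz": 0}
    - {"claw": 1, "dx": 0.0056, "dy": 0, "dz": 0.0012, "wx": 0, "wy": 0, "wz": 0}
    - {"claw": 1, "dx": 0.0055, "dy": 0, "dz": 0.0015, "wx": 0, "wy": 0, "wz": 0}
    - {"claw": 1, "dx": 0.0055, "dy": 0, "dz": 0.0019, "wx": 0, "wy": 0, "wz": 0}
    - {"claw": 1, "dx": 0.0054, "dy": 0, "dz": 0.0022, "wx": 0, "wy": 0, "wz": 0}
    - {"claw": 1, "dx": 0.0053, "dy": 0, "dz": 0.0026, "wx": 0, "wy": 0, "wz": 0}
    - {"claw": 1, "dx": 0.0051, "dy": 0, "dz": 0.0029, "wx": 0, "wy": 0, "wz": 0}
    - {"claw": 1, "dx": 0.005, "dy": 0, "dz": 0.0033, "wx": 0, "wy": 0, "wz": 0}

```text
time_s: 7.83
tcp_pos: [567.9, 71.6, 172.0]
tcp_rot: [-0.0, 0.02, 1.0, 0.0]
wrist_force: [0.5, -0.6, -0.0]
gripper_width: 0.3
finger_force: 0.5
```

Run:
```python
from h import *
s=st();P,im=snap("side","d4.png");S,_=snap("scene")
print(vision.mark_of("cap_lug","side")[:2],vision.mark_of("cap_lug","scene")[:2])
H=np.array([622.,68,101.])
for t in (1.1,.9,.7,.5,.3): 
  X=H+[-93.5*np.cos(t)+10*np.sin(t),2.5*np.cos(t),93.5*np.sin(t)+10*np.cos(t)];print(t,X,proj(P,X),proj(S,X))
```

```text
7.83 [567.9  71.6 172. ] [[-0.999, 0.041, -0.0], [0.041, 0.999, 0.0], [0.0, 0.0, -1.0]] F [ 0.5 -0.6 -0. ] M [-0.05 -0.29  0.  ] w 0.3
[{'pixel': [293.9, 222.3], 'confidence': 0.93}] [{'pixel': [224.8, 200.5], 'confidence': 0.73}]
1.1 [588.50083625  69.1339903  188.86384938] [304.61171714 210.20575106] [231.87281733 199.23434404]
0.9 [571.71273706  69.55402492 180.45716573] [297.18428978 215.88515826] [228.87088329 198.74721661]
0.7 [556.92943236  69.91210547 168.88277563] [290.63005329 222.68273811] [226.37162527 199.95174402]
0.5 [544.74028585  70.1939564  154.60211348] [285.25263477 230.28065161] [224.44881437 202.72304024]
0.3 [535.63124033  70.38834122 138.18450421] [281.29079188 238.3216866 ] [223.14803785 206.8887149 ]
```

Emit:
servo_tool:
  increments:
    - {"claw": 1, "dx": 0.005, "dy": 0, "dz": 0.0034, "wx": 0, "wy": 0, "wz": 0}
    - {"claw": 1, "dx": 0.0048, "dy": 0, "dz": 0.0036, "wx": 0, "wy": 0, "wz": 0}
    - {"claw": 1, "dx": 0.0046, "dy": 0, "dz": 0.0039, "wx": 0, "wy": 0, "wz": 0}
    - {"claw": 1, "dx": 0.0044, "dy": 0, "dz": 0.0042, "wx": 0, "wy": 0, "wz": 0}
    - {"claw": 1, "dx": 0.0042, "dy": 0, "dz": 0.0045, "wx": 0, "wy": 0, "wz": 0}
    - {"claw": 1, "dx": 0.0039, "dy": 0, "dz": 0.0048, "wx": 0, "wy": 0, "wz": 0}
    - {"claw": 1, "dx": 0.0036, "dy": 0, "dz": 0.0051, "wx": 0, "wy": 0, "wz": 0}
    - {"claw": 1, "dx": 0.0025, "dy": 0, "dz": 0.0056, "wx": 0, "wy": 0, "wz": 0}

```text
time_s: 8.7
tcp_pos: [534.6, 72.9, 136.5]
tcp_rot: [-0.0, 0.02, 1.0, -0.0]
wrist_force: [-0.1, 0.5, 1.4]
gripper_width: -0.2
finger_force: 0.5
```

Emit:
servo_tool:
  increments:
    - {"claw": 1, "dx": 0.0022, "dy": 0, "dz": 0.004, "wx": 0, "wy": 0, "wz": 0}
    - {"claw": 1, "dx": 0.0015, "dy": 0, "dz": 0.003, "wx": 0, "wy": 0, "wz": 0}
    - {"claw": 1, "dx": 0.001, "dy": 0, "dz": 0.003, "wx": 0, "wy": 0, "wz": 0}
    - {"claw": 1, "dx": 0.001, "dy": 0, "dz": 0.003, "wx": 0, "wy": 0, "wz": 0}
    - {"claw": 1, "dx": 0.001, "dy": 0, "dz": 0.002, "wx": 0, "wy": 0, "wz": 0}
    - {"claw": 1, "dx": 0, "dy": 0, "dz": 0.002, "wx": 0, "wy": 0, "wz": 0}
    - {"claw": 1, "dx": 0, "dy": 0, "dz": 0.002, "wx": 0, "wy": 0, "wz": 0}
    - {"claw": 1, "dx": 0, "dy": 0, "dz": 0.001, "wx": 0, "wy": 0, "wz": 0}

```text
time_s: 9.37
tcp_pos: [527.8, 73.2, 116.5]
tcp_rot: [-0.001, 0.02, 1.0, 0.0]
wrist_force: [-3.3, 0.0, 1.3]
gripper_width: -0.3
finger_force: 1.5
```

Run:
```python
from h import *
st()
```

```text
9.37 [527.8  73.2 116.5] [[-0.999, 0.041, -0.002], [0.041, 0.999, 0.0], [0.002, -0.0, -1.0]] F [-3.3  0.   1.3] M [ 0.03  0.71 -0.  ] w -0.3
```

Run:
```python
from h import *
P,im=snap("side");S,sm=snap("scene");w,wm=snap("wrist")
print(vision.mark_of("cap_lug","side")[:2],vision.mark_of("cap_lug","scene")[:2])
for t in (.3,.15,.05,0):
  H=np.array([622.,68,101.]);X=H+[-93.5*np.cos(t)+10*np.sin(t),2.5*np.cos(t),93.5*np.sin(t)+10*np.cos(t)];print(t,proj(P,X),proj(S,X))
a=cv2.resize(im[180:300,220:380],(400,300));b=cv2.resize(sm[150:270,150:310],(400,300))
cv2.imwrite("pics/m3.png",np.vstack([np.hstack([a,b]),np.hstack([cv2.resize(wm,(400,300)),np.zeros((300,400,3),np.uint8)])])[:,:,::-1])
```

```text
[{'pixel': [280.4, 250.2], 'confidence': 0.63}] [{'pixel': [219.1, 214.7], 'confidence': 0.93}, {'pixel': [233.7, 252.8], 'confidence': 0.31}]
0.3 [281.29079188 238.3216866 ] [223.14803785 206.8887149 ]
0.15 [279.34797335 244.41899979] [222.59383797 210.80555461]
0.05 [278.56526375 248.42894439] [222.42593681 213.74219698]
0 [278.32968812 250.40069917] [222.40206281 215.29729501]
```

View pics/m3.png

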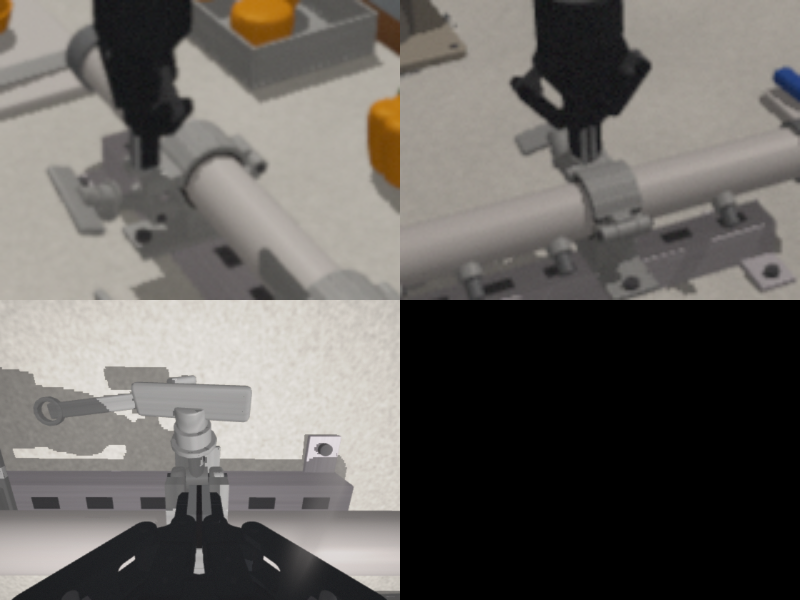

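The cap is nearly shut, with the lug under the fingertip. I press it home gently, watching the force.

Emit:
servo_tool:
  increments:
    - {"claw": 1, "dx": -0.001, "dy": 0, "dz": 0.001, "wx": 0, "wy": 0, "wz": 0}
    - {"claw": 1, "dx": 0, "dy": 0, "dz": 0, "wx": 0, "wy": 0, "wz": 0}
    - {"claw": 1, "dx": 0, "dy": 0, "dz": 0.001, "wx": 0, "wy": 0, "wz": 0}
    - {"claw": 1, "dx": 0, "dy": 0, "dz": 0, "wx": 0, "wy": 0, "wz": 0}
    - {"claw": 1, "dx": 0, "dy": 0, "dz": 0, "wx": 0, "wy": 0, "wz": 0}
    - {"claw": 1, "dx": 0, "dy": 0, "dz": 0, "wx": 0, "wy": 0, "wz": 0}
    - {"claw": 1, "dx": 0, "dy": 0, "dz": 0, "wx": 0, "wy": 0, "wz": 0}
    - {"claw": 1, "dx": 0, "dy": 0, "dz": 0, "wx": 0, "wy": 0, "wz": 0}

```text
time_s: 10.28
tcp_pos: [531.5, 73.1, 116.0]
tcp_rot: [0.002, 0.02, 1.0, 0.0]
wrist_force: [3.0, 0.2, 4.2]
gripper_width: 0.2
finger_force: 1.9
```

Emit:
servo_tool:
  increments:
    - {"claw": 1, "dx": 0, "dy": 0, "dz": 0.001, "wx": 0, "wy": 0, "wz": 0}
    - {"claw": 1, "dx": 0, "dy": 0, "dz": 0, "wx": 0, "wy": 0, "wz": 0}
    - {"claw": 1, "dx": 0, "dy": 0, "dz": 0.001, "wx": 0, "wy": 0, "wz": 0}
    - {"claw": 1, "dx": 0, "dy": 0, "dz": 0, "wx": 0, "wy": 0, "wz": 0}
    - {"claw": 1, "dx": 0, "dy": 0, "dz": 0, "wx": 0, "wy": 0, "wz": 0}
    - {"claw": 1, "dx": 0, "dy": 0, "dz": 0, "wx": 0, "wy": 0, "wz": 0}
    - {"claw": 1, "dx": 0, "dy": 0, "dz": 0, "wx": 0, "wy": 0, "wz": 0}
    - {"claw": 1, "dx": 0, "dy": 0, "dz": 0, "wx": 0, "wy": 0, "wz": 0}

```text
time_s: 10.95
tcp_pos: [531.6, 73.1, 115.6]
tcp_rot: [0.002, 0.02, 1.0, -0.0]
wrist_force: [-0.1, -0.5, 13.6]
gripper_width: -0.0
finger_force: 6.7
```

Emit:
servo_tool:
  increments:
    - {"claw": 1, "dx": 0, "dy": 0, "dz": -0.03, "wx": 0, "wy": 0, "wz": 0}
    - {"claw": 1, "dx": 0, "dy": 0, "dz": -0.035, "wx": 0, "wy": 0, "wz": 0}
    - {"claw": 1, "dx": 0.03, "dy": 0, "dz": -0.025, "wx": 0, "wy": 0, "wz": 0}
    - {"claw": 1, "dx": 0.03, "dy": 0, "dz": -0.025, "wx": 0, "wy": 0, "wz": 0}
    - {"claw": 0, "dx": 0.03, "dy": 0, "dz": 0, "wx": 0, "wy": 0, "wz": 0}
    - {"claw": 0, "dx": 0, "dy": 0, "dz": 0, "wx": 0, "wy": 0, "wz": -0.12}
    - {"claw": 0, "dx": 0, "dy": 0, "dz": 0, "wx": 0, "wy": 0, "wz": -0.12}
    - {"claw": 0, "dx": 0, "dy": 0, "dz": 0, "wx": 0, "wy": 0, "wz": -0.12}

```text
time_s: 11.62
tcp_pos: [437.7, 76.9, 227.3]
tcp_rot: [-0.001, -0.162, 0.987, 0.0]
wrist_force: [-0.1, -0.3, 0.5]
gripper_width: 42.6
finger_force: 0.0
```

Emit:
servo_tool:
  increments:
    - {"claw": 0, "dx": 0, "dy": 0, "dz": 0, "wx": 0, "wy": 0, "wz": -0.12}
    - {"claw": 0, "dx": 0, "dy": 0, "dz": 0, "wx": 0, "wy": 0, "wz": -0.12}
    - {"claw": 0, "dx": 0, "dy": 0, "dz": 0, "wx": 0, "wy": 0, "wz": -0.12}
    - {"claw": 0, "dx": 0, "dy": 0, "dz": 0, "wx": 0, "wy": 0, "wz": -0.12}
    - {"claw": 0, "dx": 0, "dy": 0, "dz": 0, "wx": 0, "wy": 0, "wz": -0.12}
    - {"claw": 0, "dx": 0, "dy": 0, "dz": 0, "wx": 0, "wy": 0, "wz": -0.12}
    - {"claw": 0, "dx": 0, "dy": 0, "dz": 0, "wx": 0, "wy": 0, "wz": -0.12}
    - {"claw": 0, "dx": 0, "dy": 0, "dz": 0, "wx": 0, "wy": 0, "wz": -0.12}

```text
time_s: 12.28
tcp_pos: [438.2, 76.8, 226.8]
tcp_rot: [-0.002, -0.599, 0.801, 0.001]
wrist_force: [-0.6, -0.3, -0.9]
gripper_width: 42.8
finger_force: 0.0
```

Run:
```python
from h import *
s=st();print(np.round(s["qpos"],3)); print(np.round(vision.camera_model("wrist")["mount"],2))
P,im=snap("wrist","w5.png");S,_=snap("scene","s5.png");D,_=snap("side","d5.png")
for l in ["cap_lug","wing_mid","nut","bolt_pivot"]:
    o=[]
    for c,p in(("wrist",P),("scene",S),("side",D)):
        r=vision.mark_of(l,c); print(l,c,[(np.round(d["pixel"]).tolist(),round(d["confidence"],2)) for d in r[:2]])
        if r and r[0]["confidence"]>.4:o.append((p,r[0]["pixel"]))
    if len(o)>1:print(tri(o))
```

```text
12.28 [438.2  76.8 226.8] [[-0.282, -0.959, -0.004], [-0.959, 0.282, -0.0], [0.001, 0.004, -1.0]] F [-0.6 -0.3 -0.9] M [ 0.02 -0.04  0.01] w 42.8
[ 0.028 -0.041 -0.397  1.219  0.    -1.257]
[[   0.     -0.95   -0.32   82.19]
 [   1.     -0.      0.      0.6 ]
 [  -0.     -0.32    0.95 -143.11]
 [   0.      0.      0.      1.  ]]
cap_lug wrist [([175.0, 228.0], 0.68), ([180.0, 214.0], 0.3)]
cap_lug scene [([223.0, 216.0], 0.97)]
cap_lug side [([278.0, 251.0], 0.8)]
(array([528.6038587 ,  72.56479284, 108.89292163]), [array([ 0.4, -0.9]), array([ 0.3, -0.2]), array([ 0.2, -0.1])])
wing_mid wrist [([244.0, 200.0], 0.59)]
wing_mid scene [([212.0, 203.0], 0.79), ([233.0, 253.0], 0.57)]
wing_mid side [([247.0, 258.0], 0.55)]
(array([463.06770199,  70.18455854, 110.28426352]), [array([2.3, 4.7]), array([-0.4, -1.3]), array([2.2, 2.2])])
nut wrist [([216.0, 207.0], 0.68)]
nut scene [([218.0, 216.0], 0.73)]
nut side [([265.0, 261.0], 0.92)]
(array([496.98803149,  71.9811215 ,  91.83429442]), [array([-2.5,  2.6]), array([-0.3, -0.6]), array([-0.5,  1.4])])
bolt_pivot wrist [([181.0, 216.0], 0.9)]
bolt_pivot scene [([223.0, 226.0], 0.95)]
bolt_pivot side [([279.0, 262.0], 0.76)]
(array([529.94050877,  70.30926986,  81.67426875]), [array([-0. , -1.8]), array([0.4, 0.1]), array([-0.2, -0.5])])
```

View pics/w5.png

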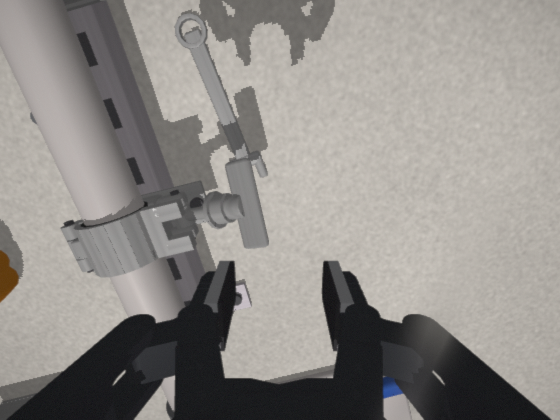

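Wing plate centreline runs from about (235,161) to (256,246). The cap is shut, with its slot at (180,222) beside the hub. I fit the nut's turn to this and the first view.

Run:
```python
from fit import *
P=cam("wrist")
p=[580,69.2,-.034,0,1.13]
for ln in (1.1,1.17):
  p[4]=ln;W,cf,bl=model(p)
  print(ln,np.round(bl(73),1),np.round(proj(P,bl(73))))
  for psi in (-.4,-.2,0,.2,.4):
    f=lambda s,a,b:proj(P,bl(39+a,-s*38*np.sin(psi)+b*np.cos(psi),s*38*np.cos(psi)+b*np.sin(psi))).round()
    print(psi,[[f(s,a,b).tolist() for a in(22,46) for b in (4,)] for s in (1,-1)])
```

```text
1.1 [466.   73.1 114.1] [246. 209.]
-0.4 [[[235.0, 255.0], [258.0, 255.0]], [[229.0, 165.0], [253.0, 161.0]]]
-0.2 [[[240.0, 254.0], [264.0, 254.0]], [[224.0, 166.0], [247.0, 162.0]]]
0 [[[245.0, 251.0], [268.0, 251.0]], [[218.0, 168.0], [242.0, 164.0]]]
0.2 [[[250.0, 247.0], [272.0, 246.0]], [[213.0, 173.0], [238.0, 169.0]]]
0.4 [[[253.0, 241.0], [276.0, 241.0]], [[209.0, 180.0], [234.0, 176.0]]]
1.17 [463.9  73.2 109.5] [249. 206.]
-0.4 [[[239.0, 252.0], [263.0, 251.0]], [[231.0, 164.0], [255.0, 159.0]]]
-0.2 [[[243.0, 251.0], [268.0, 250.0]], [[226.0, 164.0], [251.0, 160.0]]]
0 [[[248.0, 249.0], [272.0, 247.0]], [[221.0, 167.0], [246.0, 162.0]]]
0.2 [[[252.0, 245.0], [275.0, 243.0]], [[217.0, 171.0], [242.0, 167.0]]]
0.4 [[[255.0, 239.0], [278.0, 238.0]], [[214.0, 178.0], [239.0, 173.0]]]
```

Emit:
servo_tool:
  increments:
    - {"claw": 0, "dx": 0, "dy": 0, "dz": 0, "wx": 0, "wy": 0, "wz": -0.12}
    - {"claw": 0, "dx": 0, "dy": 0, "dz": 0, "wx": 0, "wy": 0, "wz": -0.12}
    - {"claw": 0, "dx": 0, "dy": 0, "dz": 0, "wx": 0.12, "wy": 0, "wz": 0}
    - {"claw": 0, "dx": 0, "dy": 0, "dz": 0, "wx": 0.12, "wy": 0, "wz": 0}
    - {"claw": 0, "dx": 0, "dy": 0, "dz": 0, "wx": 0.12, "wy": 0, "wz": 0}
    - {"claw": 0, "dx": 0, "dy": 0, "dz": 0, "wx": 0.12, "wy": 0, "wz": 0}
    - {"claw": 0, "dx": 0, "dy": 0, "dz": 0, "wx": 0.12, "wy": 0, "wz": 0}
    - {"claw": 0, "dx": 0, "dy": 0, "dz": 0, "wx": 0.1, "wy": 0, "wz": 0}

```text
time_s: 13.7
tcp_pos: [439.1, 76.8, 228.3]
tcp_rot: [0.238, -0.646, 0.681, -0.25]
wrist_force: [-0.6, 0.4, -0.3]
gripper_width: 42.4
finger_force: 0.0
```

Run:
```python
from h import *
s=st();print(np.round(s["qpos"],3))
```

```text
13.7 [439.1  76.8 228.3] [[-0.052, -0.76, 0.648], [-0.999, 0.04, -0.033], [-0.0, -0.649, -0.761]] F [-0.6  0.4 -0.3] M [ 0.08  0.65 -0.04] w 42.4
[ 0.087 -0.503 -0.913  0.46  -0.089 -1.465]
```

Emit:
servo_tool:
  increments:
    - {"claw": 0, "dx": 0.003, "dy": 0.009, "dz": 0.0131, "wx": 0, "wy": 0, "wz": 0}
    - {"claw": 0, "dx": 0, "dy": 0.009, "dz": 0.0131, "wx": 0, "wy": 0, "wz": 0}
    - {"claw": 0, "dx": 0, "dy": 0.009, "dz": 0.0131, "wx": 0, "wy": 0, "wz": 0}
    - {"claw": 0, "dx": 0, "dy": 0.009, "dz": 0.0131, "wx": 0, "wy": 0, "wz": 0}
    - {"claw": 0, "dx": 0, "dy": 0.009, "dz": 0.0131, "wx": 0, "wy": 0, "wz": 0}
    - {"claw": 0, "dx": 0, "dy": 0.009, "dz": 0.0131, "wx": 0, "wy": 0, "wz": 0}
    - {"claw": 0, "dx": 0, "dy": 0, "dz": 0, "wx": 0, "wy": 0, "wz": 0}
    - {"claw": 0, "dx": 0, "dy": 0, "dz": 0, "wx": 0, "wy": 0, "wz": 0}

```text
time_s: 14.37
tcp_pos: [448.0, 73.2, 131.9]
tcp_rot: [0.235, -0.647, 0.682, -0.248]
wrist_force: [-0.4, -0.2, 0.3]
gripper_width: 42.8
finger_force: 0.0
```

Run:
```python
from h import *
s=st();print(np.round(s["qpos"],3))
P,im=snap("wrist","w6.png");S,sm=snap("scene");D,dm=snap("side")
for l in ["cap_lug","wing_mid","nut"]:
    o=[]
    for c,p in(("wrist",P),("scene",S),("side",D)):
        r=vision.mark_of(l,c); print(l,c,[(np.round(d["pixel"]).tolist(),round(d["confidence"],2)) for d in r[:2]])
        if r and r[0]["confidence"]>.4:o.append((p,r[0]["pixel"]))
    if len(o)>1:print(tri(o))
b=cv2.resize(dm[170:320,180:380],(400,300))
cv2.imwrite("pics/m6.png",np.hstack([cv2.resize(im,(400,300)),b])[:,:,::-1])
```

```text
14.37 [448.   73.2 131.9] [[-0.052, -0.766, 0.641], [-0.999, 0.039, -0.033], [0.0, -0.642, -0.767]] F [-0.4 -0.2  0.3] M [ 0.03  0.65 -0.01] w 42.8
[ 0.07  -0.323 -1.052  0.149 -0.078 -1.478]
cap_lug wrist [([212.0, 228.0], 0.83)]
cap_lug scene [([222.0, 218.0], 0.65)]
cap_lug side [([279.0, 252.0], 0.67)]
(array([529.77361063,  71.18104995, 106.45560128]), [array([ 1.2, -3.5]), array([ 0.9, -0.8]), array([ 0.1, -0. ])])
wing_mid wrist [([283.0, 242.0], 0.77)]
wing_mid scene [([210.0, 202.0], 0.9)]
wing_mid side [([249.0, 256.0], 0.87)]
(array([463.60860841,  69.23584849, 112.63889074]), [array([-4.3,  3.6]), array([ 0.4, -1.3]), array([0.7, 2.9])])
nut wrist [([259.0, 229.0], 0.66)]
nut scene [([217.0, 215.0], 0.95), ([335.0, 208.0], 0.16)]
nut side [([267.0, 259.0], 0.6)]
(array([499.56319069,  70.32126827,  95.52317605]), [array([-5.1, -1.7]), array([ 0.7, -0.1]), array([-1.3,  1.4])])
```

View pics/m6.png

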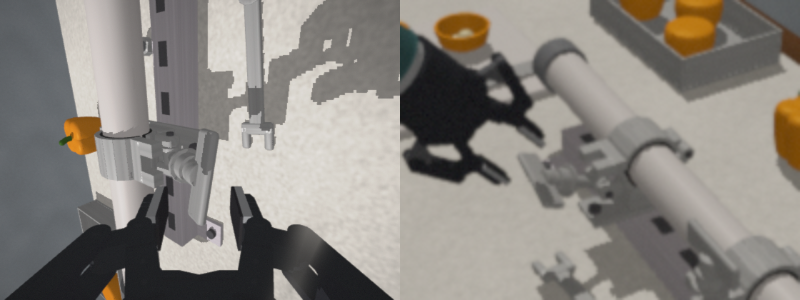

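The wing plate is centred between the open fingers, at about (284,245) in wrist pixels. I advance along the tool axis and close on it.

Emit:
servo_tool:
  increments:
    - {"claw": 0, "dx": 0, "dy": 0, "dz": 0.009, "wx": 0, "wy": 0, "wz": 0}
    - {"claw": 0, "dx": 0, "dy": 0, "dz": 0.009, "wx": 0, "wy": 0, "wz": 0}
    - {"claw": 0, "dx": 0, "dy": 0, "dz": 0.009, "wx": 0, "wy": 0, "wz": 0}
    - {"claw": 0, "dx": 0, "dy": 0, "dz": 0.009, "wx": 0, "wy": 0, "wz": 0}
    - {"claw": 0, "dx": 0, "dy": 0, "dz": 0.005, "wx": 0, "wy": 0, "wz": 0}
    - {"claw": 0, "dx": 0, "dy": 0, "dz": 0.004, "wx": 0, "wy": 0, "wz": 0}
    - {"claw": 0, "dx": 0, "dy": 0, "dz": 0, "wx": 0, "wy": 0, "wz": 0}
    - {"claw": 0, "dx": 0, "dy": 0, "dz": 0, "wx": 0, "wy": 0, "wz": 0}

```text
time_s: 15.63
tcp_pos: [477.9, 71.8, 98.6]
tcp_rot: [0.236, -0.647, 0.681, -0.248]
wrist_force: [0.1, -0.1, 1.1]
gripper_width: 42.6
finger_force: 0.0
```

Run:
```python
from h import *
s=st()
P,im=snap("wrist","w7.png");D,dm=snap("side")
print(proj(P,s["tcp_pos"]),vision.mark_of("wing_mid","wrist")[:1],vision.search_frame("nut","wrist")[:1])
cv2.imwrite("pics/m7.png",np.hstack([cv2.resize(im[120:405,90:470],(400,300)),cv2.resize(dm[170:320,180:380],(400,300))])[:,:,::-1])
```

```text
15.63 [477.9  71.8  98.6] [[-0.052, -0.764, 0.643], [-0.999, 0.039, -0.033], [0.0, -0.644, -0.765]] F [ 0.1 -0.1  1.1] M [0.04 0.65 0.04] w 42.6
[278.05676439 273.27880504] [{'pixel': [286.4, 287.5], 'confidence': 0.77}] [{'extent': [275.8, 291.1, 87.6, 177.1], 'confidence': 0.76}]
```

View pics/m7.png

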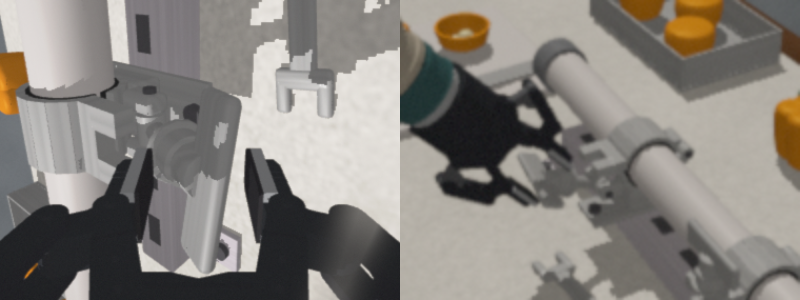

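Emit:
servo_tool:
  increments:
    - {"claw": 0.45, "dx": 0, "dy": 0, "dz": -0.004, "wx": 0, "wy": 0, "wz": 0}
    - {"claw": 0.45, "dx": 0, "dy": 0, "dz": -0.004, "wx": 0, "wy": 0, "wz": 0}
    - {"claw": 0.45, "dx": 0, "dy": 0, "dz": -0.004, "wx": 0, "wy": 0, "wz": 0}
    - {"claw": 0.45, "dx": 0, "dy": 0, "dz": 0, "wx": 0, "wy": 0, "wz": 0}
    - {"claw": 0.45, "dx": 0, "dy": -0.004, "dz": -0.001, "wx": 0, "wy": 0, "wz": 0}
    - {"claw": 0.45, "dx": 0, "dy": -0.004, "dz": -0.001, "wx": 0, "wy": 0, "wz": 0}
    - {"claw": 0.45, "dx": 0, "dy": -0.004, "dz": -0.001, "wx": 0, "wy": 0, "wz": 0}
    - {"claw": 0.45, "dx": 0, "dy": -0.004, "dz": -0.001, "wx": 0, "wy": 0, "wz": 0}

```text
time_s: 16.5
tcp_pos: [475.5, 71.6, 117.4]
tcp_rot: [0.233, -0.648, 0.682, -0.245]
wrist_force: [-12.6, 0.5, 3.1]
gripper_width: 23.7
finger_force: 6.5
```

```bash
cat > nut.py <<'E'
from fit import *
s=st(); 
o={}
C={c:snap(c)[0] for c in("side","scene","wrist")}
for l,d in(("wing_mid",73),("nut",39)):
    for c in C:
        r=vision.mark_of(l,c)
        if r and r[0]["confidence"]>.4:o[l,c]=(d,np.array(r[0]["pixel"]),C[c])
f=lambda p:np.concatenate([proj(P,model([580,69.2,-.034,0,p[0]])[2](d,0,p[1]))-px for d,px,P in o.values()])
r=least_squares(f,[.8,0],loss="soft_l1",x_scale=[.01,1]);print("lean,dy",np.round(r.x,3),dict(zip(o,np.round(f(r.x).reshape(-1,2),1).tolist())))
E
python3 nut.py
```

```text
16.5 [475.5  71.6 117.4] [[-0.051, -0.77, 0.636], [-0.999, 0.039, -0.033], [0.001, -0.636, -0.771]] F [-12.6   0.5   3.1] M [ 0.02  2.45 -0.09] w 23.7
lean,dy [ 1.014 -2.849] {('wing_mid', 'side'): [2.3, 0.4], ('wing_mid', 'scene'): [1.7, -2.6], ('nut', 'side'): [-2.9, 1.6], ('nut', 'scene'): [-2.8, -1.2], ('nut', 'wrist'): [0.1, 0.1]}
```

Emit:
servo_tool:
  increments:
    - {"claw": 0.45, "dx": 0, "dy": -0.0015, "dz": -0.002, "wx": 0, "wy": 0, "wz": 0}
    - {"claw": 0.45, "dx": 0, "dy": -0.0015, "dz": -0.002, "wx": 0, "wy": 0, "wz": 0}
    - {"claw": 0.45, "dx": 0, "dy": -0.002, "dz": -0.001, "wx": 0, "wy": 0, "wz": 0}
    - {"claw": 0.45, "dx": 0, "dy": -0.002, "dz": -0.001, "wx": 0, "wy": 0, "wz": 0}
    - {"claw": 0.45, "dx": 0, "dy": -0.002, "dz": -0.001, "wx": 0, "wy": 0, "wz": 0}
    - {"claw": 0.45, "dx": 0, "dy": 0, "dz": 0, "wx": 0, "wy": 0, "wz": 0}
    - {"claw": 0.45, "dx": 0, "dy": 0, "dz": 0, "wx": 0, "wy": 0, "wz": 0}
    - {"claw": 0.45, "dx": 0, "dy": 0, "dz": 0, "wx": 0, "wy": 0, "wz": 0}

```text
time_s: 17.62
tcp_pos: [483.2, 71.6, 133.3]
tcp_rot: [0.237, -0.647, 0.681, -0.249]
wrist_force: [-0.6, -0.1, -0.2]
gripper_width: 23.7
finger_force: 0.1
```

```bash
python3 nut.py
```

```text
17.62 [483.2  71.6 133.3] [[-0.052, -0.763, 0.645], [-0.999, 0.04, -0.033], [-0.0, -0.646, -0.764]] F [-0.6 -0.1 -0.2] M [0.02 0.69 0.  ] w 23.7
lean,dy [ 0.801 -2.73 ] {('wing_mid', 'side'): [-22.6, -12.4], ('wing_mid', 'scene'): [-1.4, -0.8], ('wing_mid', 'wrist'): [0.2, 1.2], ('nut', 'side'): [-2.8, 0.3], ('nut', 'scene'): [-1.3, -0.7], ('nut', 'wrist'): [-0.7, -2.6]}
```

Emit:
servo_tool:
  increments:
    - {"claw": 0.6, "dx": 0, "dy": 0, "dz": 0, "wx": 0, "wy": 0, "wz": 0}
    - {"claw": 0.7, "dx": 0, "dy": 0, "dz": 0, "wx": 0, "wy": 0, "wz": 0}
    - {"claw": 0.8, "dx": 0, "dy": 0, "dz": 0, "wx": 0, "wy": 0, "wz": 0}
    - {"claw": 1, "dx": 0, "dy": 0, "dz": 0, "wx": 0, "wy": 0, "wz": 0}
    - {"claw": 1, "dx": 0, "dy": 0, "dz": 0, "wx": 0, "wy": 0, "wz": 0}
    - {"claw": 1, "dx": 0, "dy": 0, "dz": 0, "wx": 0, "wy": 0, "wz": 0}
    - {"claw": 1, "dx": 0, "dy": 0, "dz": 0, "wx": 0, "wy": 0, "wz": 0}
    - {"claw": 1, "dx": 0, "dy": 0, "dz": 0, "wx": 0, "wy": 0, "wz": 0}

```text
time_s: 18.73
tcp_pos: [483.2, 71.7, 134.1]
tcp_rot: [0.237, -0.647, 0.681, -0.25]
wrist_force: [-9.2, -0.4, 11.0]
gripper_width: 6.1
finger_force: 70.2
```

```bash
python3 nut.py; python3 -c "
from h import *
P,im=snap('wrist','w8.png');D,dm=snap('side')
cv2.imwrite('pics/m8.png',np.hstack([cv2.resize(im[120:405,90:470],(400,300)),cv2.resize(dm[170:320,180:380],(400,300))])[:,:,::-1])"
```

```text
18.73 [483.2  71.7 134.1] [[-0.052, -0.762, 0.646], [-0.999, 0.039, -0.033], [-0.0, -0.647, -0.763]] F [-9.2 -0.4 11. ] M [ 0.05  0.6  -0.1 ] w 6.1
lean,dy [ 0.729 -3.01 ] {('wing_mid', 'side'): [4.9, 0.5], ('wing_mid', 'scene'): [2.2, -3.3], ('wing_mid', 'wrist'): [0.6, 2.8], ('nut', 'side'): [-0.7, 1.0], ('nut', 'scene'): [-2.6, -2.1], ('nut', 'wrist'): [-3.5, -3.7]}
```

View pics/m8.png

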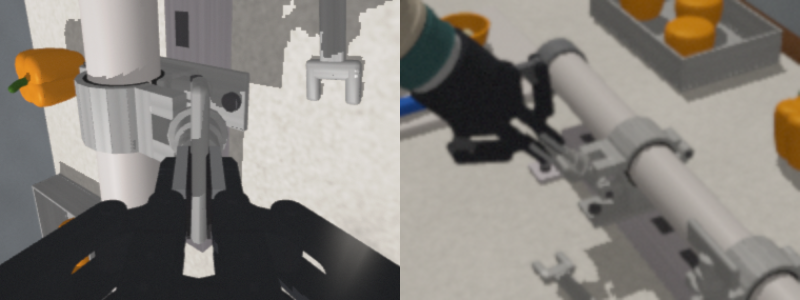

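Emit:
servo_tool:
  increments:
    - {"claw": 1, "dx": 0, "dy": -0.0043, "dz": -0.0006, "wx": -0.06, "wy": 0, "wz": 0}
    - {"claw": 1, "dx": 0, "dy": -0.0043, "dz": -0.0004, "wx": -0.06, "wy": 0, "wz": 0}
    - {"claw": 1, "dx": 0, "dy": -0.0043, "dz": 0.0001, "wx": -0.06, "wy": 0, "wz": 0}
    - {"claw": 1, "dx": 0, "dy": -0.0043, "dz": 0.0001, "wx": -0.06, "wy": 0, "wz": 0}
    - {"claw": 1, "dx": 0, "dy": 0, "dz": 0, "wx": 0, "wy": 0, "wz": 0}
    - {"claw": 1, "dx": 0, "dy": 0, "dz": 0, "wx": 0, "wy": 0, "wz": 0}
    - {"claw": 1, "dx": 0, "dy": 0, "dz": 0, "wx": 0, "wy": 0, "wz": 0}
    - {"claw": 1, "dx": 0, "dy": 0, "dz": 0, "wx": 0, "wy": 0, "wz": 0}

```text
time_s: 19.95
tcp_pos: [497.5, 70.9, 144.5]
tcp_rot: [0.159, -0.67, 0.706, -0.167]
wrist_force: [1.2, -0.8, 3.3]
gripper_width: 6.1
finger_force: 62.9
```

```bash
python3 nut.py
```

```text
19.95 [497.5  70.9 144.5] [[-0.052, -0.892, 0.449], [-0.999, 0.046, -0.023], [-0.0, -0.449, -0.893]] F [ 1.2 -0.8  3.3] M [-0.04 -0.37 -0.04] w 6.1
lean,dy [ 0.487 -1.919] {('wing_mid', 'side'): [0.6, 1.0], ('wing_mid', 'scene'): [0.4, -1.3], ('wing_mid', 'wrist'): [0.2, 4.0], ('nut', 'side'): [-2.0, 1.1], ('nut', 'scene'): [-2.9, -1.8], ('nut', 'wrist'): [-2.1, -1.9]}
```

Emit:
servo_tool:
  increments:
    - {"claw": 1, "dx": 0, "dy": -0.0043, "dz": 0, "wx": -0.06, "wy": 0, "wz": 0}
    - {"claw": 1, "dx": 0, "dy": -0.0043, "dz": 0, "wx": -0.06, "wy": 0, "wz": 0}
    - {"claw": 1, "dx": 0, "dy": -0.0043, "dz": 0, "wx": -0.06, "wy": 0, "wz": 0}
    - {"claw": 1, "dx": 0, "dy": -0.0043, "dz": 0, "wx": -0.06, "wy": 0, "wz": 0}
    - {"claw": 1, "dx": 0, "dy": 0, "dz": 0, "wx": 0, "wy": 0, "wz": 0}
    - {"claw": 1, "dx": 0, "dy": 0, "dz": 0, "wx": 0, "wy": 0, "wz": 0}
    - {"claw": 1, "dx": 0, "dy": 0, "dz": 0, "wx": 0, "wy": 0, "wz": 0}
    - {"claw": 1, "dx": 0, "dy": 0, "dz": 0, "wx": 0, "wy": 0, "wz": 0}

```text
time_s: 21.07
tcp_pos: [513.2, 70.1, 150.2]
tcp_rot: [0.077, -0.684, 0.721, -0.081]
wrist_force: [3.5, -0.3, 6.6]
gripper_width: 6.2
finger_force: 63.6
```

```bash
python3 nut.py
```

```text
21.07 [513.2  70.1 150.2] [[-0.052, -0.974, 0.222], [-0.999, 0.05, -0.011], [-0.0, -0.223, -0.975]] F [ 3.5 -0.3  6.6] M [-0.05 -0.91 -0.05] w 6.2
lean,dy [ 0.247 -3.378] {('wing_mid', 'side'): [1.2, 3.7], ('wing_mid', 'scene'): [-0.9, -0.2], ('wing_mid', 'wrist'): [0.4, 1.3], ('nut', 'side'): [-0.7, -2.0], ('nut', 'wrist'): [-2.1, -1.0]}
```

Emit:
servo_tool:
  increments:
    - {"claw": 1, "dx": -0.0004, "dy": -0.0043, "dz": -0.0004, "wx": -0.06, "wy": 0, "wz": 0}
    - {"claw": 1, "dx": -0.0004, "dy": -0.0043, "dz": 0, "wx": -0.06, "wy": 0, "wz": 0}
    - {"claw": 1, "dx": -0.0002, "dy": -0.0043, "dz": 0, "wx": -0.06, "wy": 0, "wz": 0}
    - {"claw": 1, "dx": 0, "dy": -0.002, "dz": 0, "wx": -0.03, "wy": 0, "wz": 0}
    - {"claw": 1, "dx": 0, "dy": 0, "dz": 0, "wx": 0, "wy": 0, "wz": 0}
    - {"claw": 1, "dx": 0, "dy": 0, "dz": 0, "wx": 0, "wy": 0, "wz": 0}
    - {"claw": 1, "dx": 0, "dy": 0, "dz": 0, "wx": 0, "wy": 0, "wz": 0}
    - {"claw": 1, "dx": 0, "dy": 0, "dz": 0, "wx": 0, "wy": 0, "wz": 0}

```text
time_s: 22.18
tcp_pos: [527.8, 69.8, 152.3]
tcp_rot: [0.005, -0.689, 0.725, -0.006]
wrist_force: [4.6, -1.9, 5.8]
gripper_width: 6.3
finger_force: 63.9
```

```bash
python3 nut.py; python3 -c "
from h import *
print(bot.read_state()['qpos'].round(3))"
```

```text
22.18 [527.8  69.8 152.3] [[-0.052, -0.999, 0.015], [-0.999, 0.052, -0.002], [0.001, -0.015, -1.0]] F [ 4.6 -1.9  5.8] M [-0.43 -1.23 -0.06] w 6.3
lean,dy [ 0.028 -1.246] {('wing_mid', 'side'): [2.2, -0.4], ('wing_mid', 'scene'): [-0.7, -3.4], ('wing_mid', 'wrist'): [0.4, 6.1], ('nut', 'side'): [0.1, 0.9], ('nut', 'scene'): [-16.8, -27.1], ('nut', 'wrist'): [-1.9, -0.9]}
[ 0.011  0.16  -0.347  1.05  -0.002 -1.508]
```

The bolt stands upright in the slot. I loosen the grip to a cage round the wings and start turning clockwise, following the thread down.

Emit:
servo_tool:
  increments:
    - {"claw": 0.72, "dx": 0, "dy": 0, "dz": 0, "wx": -0.015, "wy": 0, "wz": 0}
    - {"claw": 0.72, "dx": 0, "dy": 0, "dz": 0, "wx": 0, "wy": 0, "wz": 0}
    - {"claw": 0.72, "dx": 0, "dy": 0, "dz": 0, "wx": 0, "wy": 0, "wz": 0.07}
    - {"claw": 0.72, "dx": 0, "dy": 0, "dz": 0, "wx": 0, "wy": 0, "wz": 0.07}
    - {"claw": 0.72, "dx": 0, "dy": 0, "dz": 0.0001, "wx": 0, "wy": 0, "wz": 0.07}
    - {"claw": 0.72, "dx": 0, "dy": 0, "dz": 0.0001, "wx": 0, "wy": 0, "wz": 0.07}
    - {"claw": 0.72, "dx": 0, "dy": 0, "dz": 0.0001, "wx": 0, "wy": 0, "wz": 0.07}
    - {"claw": 0.72, "dx": 0, "dy": 0, "dz": 0.0001, "wx": 0, "wy": 0, "wz": 0.07}

```text
time_s: 23.3
tcp_pos: [525.8, 70.8, 151.4]
tcp_rot: [-0.002, -0.521, 0.854, 0.002]
wrist_force: [2.2, 0.3, 6.7]
gripper_width: 11.9
finger_force: 5.4
```

```bash
python3 nut.py; python3 -c "
from h import *
P,im=snap('wrist','w9.png');print(bot.read_state()['moment'])"
```

```text
23.3 [525.8  70.8 151.4] [[-0.457, -0.889, -0.005], [-0.889, 0.457, 0.001], [0.001, 0.005, -1.0]] F [2.2 0.3 6.7] M [ 0.13 -0.49  0.01] w 11.9
lean,dy [ 0.064 -3.44 ] {('wing_mid', 'side'): [-1.4, 3.1], ('wing_mid', 'scene'): [-0.5, -0.4], ('wing_mid', 'wrist'): [0.1, 0.9], ('nut', 'side'): [-3.7, 2.5], ('nut', 'scene'): [0.6, -1.9], ('nut', 'wrist'): [-5.8, -0.4]}
[ 0.05499749 -0.42478282 -0.06300126]
```

View pics/w9.png

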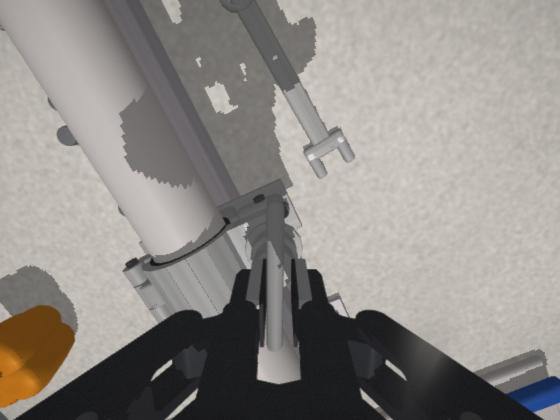

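The wings follow the tool, with the plate between the fingers near (275,280). I keep turning in steps of about 0.4 rad and check the moment after each.

Emit:
servo_tool:
  increments:
    - {"claw": 0.72, "dx": 0, "dy": 0, "dz": -0.0005, "wx": 0, "wy": 0, "wz": 0.06}
    - {"claw": 0.72, "dx": 0, "dy": 0, "dz": 0.0001, "wx": 0, "wy": 0, "wz": 0.06}
    - {"claw": 0.72, "dx": 0, "dy": 0, "dz": 0.0001, "wx": 0, "wy": 0, "wz": 0.06}
    - {"claw": 0.72, "dx": 0, "dy": 0, "dz": 0.0001, "wx": 0, "wy": 0, "wz": 0.06}
    - {"claw": 0.72, "dx": 0, "dy": 0, "dz": 0.0001, "wx": 0, "wy": 0, "wz": 0.06}
    - {"claw": 0.72, "dx": 0, "dy": 0, "dz": 0.0001, "wx": 0, "wy": 0, "wz": 0.06}
    - {"claw": 0.72, "dx": 0, "dy": 0, "dz": 0.0001, "wx": 0, "wy": 0, "wz": 0.06}
    - {"claw": 0.72, "dx": 0, "dy": 0, "dz": 0, "wx": 0, "wy": 0, "wz": 0}

```text
time_s: 24.47
tcp_pos: [525.2, 70.7, 150.8]
tcp_rot: [-0.003, -0.332, 0.943, 0.001]
wrist_force: [1.7, -1.0, 5.7]
gripper_width: 12.0
finger_force: 4.1
```

```bash
cat > m.py <<'E'
from h import *
s=st();a=[]
for i in range(4): vision.read_camera("side"); a.append(bot.read_state()["moment"][2])
print("Mz",np.round(a,3),np.mean(a).round(3),s["qpos"][5].round(3))
E
python3 m.py
```

```text
24.47 [525.2  70.7 150.8] [[-0.779, -0.627, -0.007], [-0.627, 0.779, 0.001], [0.005, 0.005, -1.0]] F [ 1.7 -1.   5.7] M [-0.05 -0.42  0.02] w 12.0
Mz [-0.018  0.029  0.015 -0.013] 0.003 -0.666
```

Emit:
servo_tool:
  increments:
    - {"claw": 0.72, "dx": 0, "dy": 0, "dz": -0.0005, "wx": 0, "wy": 0, "wz": 0.06}
    - {"claw": 0.72, "dx": 0, "dy": 0, "dz": 0.0001, "wx": 0, "wy": 0, "wz": 0.06}
    - {"claw": 0.72, "dx": 0, "dy": 0, "dz": 0.0001, "wx": 0, "wy": 0, "wz": 0.06}
    - {"claw": 0.72, "dx": 0, "dy": 0, "dz": 0.0001, "wx": 0, "wy": 0, "wz": 0.06}
    - {"claw": 0.72, "dx": 0, "dy": 0, "dz": 0.0001, "wx": 0, "wy": 0, "wz": 0.06}
    - {"claw": 0.72, "dx": 0, "dy": 0, "dz": 0.0001, "wx": 0, "wy": 0, "wz": 0.06}
    - {"claw": 0.72, "dx": 0, "dy": 0, "dz": 0.0001, "wx": 0, "wy": 0, "wz": 0.06}
    - {"claw": 0.72, "dx": 0, "dy": 0, "dz": 0, "wx": 0, "wy": 0, "wz": 0}

```text
time_s: 25.33
tcp_pos: [524.5, 70.6, 150.2]
tcp_rot: [-0.004, -0.129, 0.992, 0.001]
wrist_force: [0.8, 0.2, 4.4]
gripper_width: 11.9
finger_force: 3.2
```

```bash
python3 m.py
```

```text
25.33 [524.5  70.6 150.2] [[-0.967, -0.256, -0.008], [-0.256, 0.967, 0.001], [0.008, 0.003, -1.0]] F [0.8 0.2 4.4] M [-0.07 -0.16  0.02] w 11.9
Mz [ 0.024 -0.007 -0.016 -0.054] -0.013 -0.247
```

Emit:
servo_tool:
  increments:
    - {"claw": 0.72, "dx": -0.001, "dy": 0, "dz": 0, "wx": 0, "wy": 0, "wz": 0.06}
    - {"claw": 0.72, "dx": -0.001, "dy": 0, "dz": 0.0001, "wx": 0, "wy": 0, "wz": 0.06}
    - {"claw": 0.72, "dx": -0.0005, "dy": 0, "dz": 0.0001, "wx": 0, "wy": 0, "wz": 0.06}
    - {"claw": 0.72, "dx": 0, "dy": 0, "dz": 0.0001, "wx": 0, "wy": 0, "wz": 0.06}
    - {"claw": 0.72, "dx": 0, "dy": 0, "dz": 0.0001, "wx": 0, "wy": 0, "wz": 0.06}
    - {"claw": 0.72, "dx": 0, "dy": 0, "dz": 0.0001, "wx": 0, "wy": 0, "wz": 0.06}
    - {"claw": 0.72, "dx": 0, "dy": 0, "dz": 0.0001, "wx": 0, "wy": 0, "wz": 0.06}
    - {"claw": 0.72, "dx": 0, "dy": 0, "dz": 0, "wx": 0, "wy": 0, "wz": 0}

```text
time_s: 26.2
tcp_pos: [527.3, 71.1, 149.6]
tcp_rot: [-0.004, 0.08, 0.997, 0.0]
wrist_force: [-0.9, 0.9, 2.5]
gripper_width: 11.7
finger_force: 2.5
```

```bash
python3 m.py; python3 nut.py|tail -1
```

```text
26.2 [527.3  71.1 149.6] [[-0.987, 0.16, -0.008], [0.16, 0.987, 0.001], [0.008, -0.001, -1.0]] F [-0.9  0.9  2.5] M [ 0.14  0.18 -0.02] w 11.7
Mz [-0.045  0.063 -0.051  0.005] -0.007 0.173
lean,dy [ 0.127 -0.669] {('wing_mid', 'side'): [-0.3, 0.8], ('wing_mid', 'scene'): [0.1, -4.0], ('wing_mid', 'wrist'): [1.0, -0.2], ('nut', 'side'): [-0.8, -1.0], ('nut', 'scene'): [-0.5, -3.8], ('nut', 'wrist'): [-2.7, 3.8]}
```

Emit:
servo_tool:
  increments:
    - {"claw": 0.72, "dx": 0.002, "dy": 0, "dz": 0, "wx": 0, "wy": 0, "wz": 0}
    - {"claw": 0.72, "dx": 0.002, "dy": 0, "dz": 0, "wx": 0, "wy": 0, "wz": 0}
    - {"claw": 1, "dx": 0, "dy": 0, "dz": 0, "wx": 0, "wy": 0, "wz": 0}
    - {"claw": 1, "dx": 0, "dy": 0, "dz": 0, "wx": 0, "wy": 0, "wz": 0}
    - {"claw": 1, "dx": -0.0015, "dy": 0.0002, "dz": 0, "wx": 0, "wy": 0, "wz": 0}
    - {"claw": 1, "dx": -0.0015, "dy": 0.0002, "dz": 0, "wx": 0, "wy": 0, "wz": 0}
    - {"claw": 1, "dx": -0.0015, "dy": 0.0002, "dz": 0, "wx": 0, "wy": 0, "wz": 0}
    - {"claw": 1, "dx": 0, "dy": 0, "dz": 0, "wx": 0, "wy": 0, "wz": 0}

```text
time_s: 27.52
tcp_pos: [527.1, 71.6, 150.6]
tcp_rot: [-0.005, 0.08, 0.997, -0.0]
wrist_force: [-7.4, 0.5, 9.3]
gripper_width: 6.0
finger_force: 63.5
```

```bash
python3 nut.py
```

```text
27.52 [527.1  71.6 150.6] [[-0.987, 0.16, -0.011], [0.16, 0.987, 0.001], [0.011, -0.001, -1.0]] F [-7.4  0.5  9.3] M [ 0.15  1.87 -0.06] w 6.0
lean,dy [0.084 0.916] {('wing_mid', 'side'): [-0.3, 0.3], ('wing_mid', 'scene'): [-1.1, -4.0], ('wing_mid', 'wrist'): [1.7, -0.1], ('nut', 'side'): [-2.6, -0.4], ('nut', 'scene'): [-1.5, -5.9], ('nut', 'wrist'): [-1.6, 5.0]}
```

Emit:
servo_tool:
  increments:
    - {"claw": 1, "dx": -0.0015, "dy": 0.0002, "dz": 0, "wx": 0, "wy": 0, "wz": 0}
    - {"claw": 1, "dx": -0.0015, "dy": 0.0002, "dz": 0, "wx": 0, "wy": 0, "wz": 0}
    - {"claw": 1, "dx": 0, "dy": 0, "dz": 0, "wx": 0, "wy": 0, "wz": 0}
    - {"claw": 1, "dx": 0, "dy": 0, "dz": 0, "wx": 0, "wy": 0, "wz": 0}
    - {"claw": 0.72, "dx": 0, "dy": 0, "dz": 0, "wx": 0, "wy": 0, "wz": 0}
    - {"claw": 0.72, "dx": 0, "dy": 0, "dz": 0, "wx": 0, "wy": 0, "wz": 0}
    - {"claw": 0.72, "dx": 0, "dy": 0, "dz": 0, "wx": 0, "wy": 0, "wz": 0}
    - {"claw": 0.72, "dx": 0, "dy": 0, "dz": 0, "wx": 0, "wy": 0, "wz": 0}

```text
time_s: 28.63
tcp_pos: [533.1, 71.2, 150.3]
tcp_rot: [-0.002, 0.08, 0.997, -0.0]
wrist_force: [0.6, 0.1, -0.9]
gripper_width: 11.9
finger_force: 0.0
```

```bash
python3 nut.py; python3 nut.py|tail -1;python3 - <<'E'
from h import *
P,im=snap("side");S,sm=snap("scene");w,wm=snap("wrist")
cv2.imwrite("pics/m10.png",np.vstack([np.hstack([cv2.resize(im[180:300,220:380],(400,300)),cv2.resize(sm[150:270,150:310],(400,300))]),np.hstack([cv2.resize(wm,(400,300)),cv2.resize(wm[160:340,140:380],(400,300))])])[:,:,::-1])
E
```

```text
28.63 [533.1  71.2 150.3] [[-0.987, 0.16, -0.004], [0.16, 0.987, 0.0], [0.004, -0.001, -1.0]] F [ 0.6  0.1 -0.9] M [0.02 0.02 0.04] w 11.9
lean,dy [0.076 1.246] {('wing_mid', 'side'): [0.3, 1.6], ('wing_mid', 'scene'): [0.8, -5.2], ('wing_mid', 'wrist'): [0.3, -0.2], ('nut', 'side'): [-4.3, -1.1], ('nut', 'scene'): [30.6, -28.7], ('nut', 'wrist'): [-2.2, 1.1]}
lean,dy [0.061 0.578] {('wing_mid', 'side'): [1.6, 1.7], ('wing_mid', 'scene'): [0.4, -0.7], ('wing_mid', 'wrist'): [1.7, -0.5], ('nut', 'side'): [-4.5, -1.5], ('nut', 'scene'): [-4.2, -1.6], ('nut', 'wrist'): [-2.7, 4.0]}
```

View pics/m10.png

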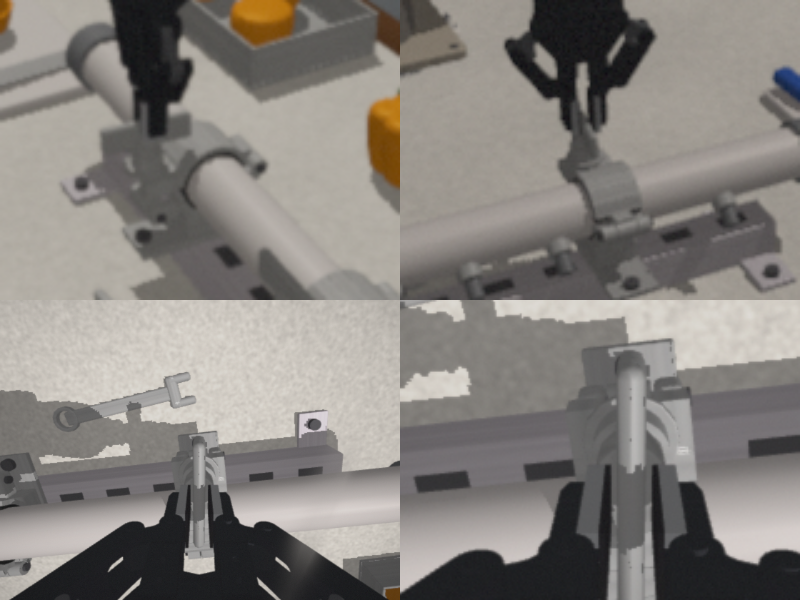

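Emit:
servo_tool:
  increments:
    - {"claw": 0.72, "dx": 0.003, "dy": 0, "dz": 0, "wx": 0, "wy": 0, "wz": 0.06}
    - {"claw": 0.72, "dx": 0, "dy": 0, "dz": 0, "wx": 0, "wy": 0, "wz": 0.06}
    - {"claw": 0.72, "dx": 0, "dy": 0, "dz": 0.0001, "wx": 0, "wy": 0, "wz": 0.06}
    - {"claw": 0.72, "dx": 0, "dy": 0, "dz": 0.0001, "wx": 0, "wy": 0, "wz": 0.06}
    - {"claw": 0.72, "dx": 0, "dy": 0, "dz": 0.0001, "wx": 0, "wy": 0, "wz": 0.06}
    - {"claw": 0.72, "dx": 0, "dy": 0, "dz": 0.0001, "wx": 0, "wy": 0, "wz": 0.06}
    - {"claw": 0.72, "dx": 0, "dy": 0, "dz": 0.0001, "wx": 0, "wy": 0, "wz": 0.06}
    - {"claw": 0.72, "dx": 0, "dy": 0, "dz": 0, "wx": 0, "wy": 0, "wz": 0}

```text
time_s: 30.35
tcp_pos: [529.5, 71.7, 149.9]
tcp_rot: [-0.003, 0.287, 0.958, -0.001]
wrist_force: [-0.3, 0.9, 0.3]
gripper_width: 12.1
finger_force: 0.2
```

```bash
python3 m.py; python3 nut.py|tail -1
```

```text
30.35 [529.5  71.7 149.9] [[-0.835, 0.55, -0.005], [0.55, 0.835, 0.0], [0.004, -0.003, -1.0]] F [-0.3  0.9  0.3] M [-0.02  0.07 -0.05] w 12.1
Mz [ 0.016  0.005  0.025 -0.016] 0.008 0.595
lean,dy [0.078 2.347] {('wing_mid', 'side'): [-0.0, -1.6], ('wing_mid', 'scene'): [-3.3, -5.3], ('wing_mid', 'wrist'): [0.2, -0.2], ('nut', 'side'): [-3.5, 0.8], ('nut', 'scene'): [-16.8, -29.1], ('nut', 'wrist'): [0.3, 1.6]}
```

Emit:
servo_tool:
  increments:
    - {"claw": 0.72, "dx": 0, "dy": 0, "dz": 0, "wx": 0, "wy": 0, "wz": 0.06}
    - {"claw": 0.72, "dx": 0, "dy": 0, "dz": 0.0001, "wx": 0, "wy": 0, "wz": 0.06}
    - {"claw": 0.72, "dx": 0, "dy": 0, "dz": 0.0001, "wx": 0, "wy": 0, "wz": 0.06}
    - {"claw": 0.72, "dx": 0, "dy": 0, "dz": 0.0001, "wx": 0, "wy": 0, "wz": 0.06}
    - {"claw": 0.72, "dx": 0, "dy": 0, "dz": 0.0001, "wx": 0, "wy": 0, "wz": 0.06}
    - {"claw": 0.72, "dx": 0, "dy": 0, "dz": 0.0001, "wx": 0, "wy": 0, "wz": 0.06}
    - {"claw": 0.72, "dx": 0, "dy": 0, "dz": 0.0001, "wx": 0, "wy": 0, "wz": 0.06}
    - {"claw": 0.72, "dx": 0, "dy": 0, "dz": 0, "wx": 0, "wy": 0, "wz": 0}

```text
time_s: 31.67
tcp_pos: [529.4, 71.7, 149.3]
tcp_rot: [-0.002, 0.48, 0.877, -0.001]
wrist_force: [-1.0, -0.1, 0.2]
gripper_width: 12.0
finger_force: 0.4
```

```bash
python3 m.py; python3 nut.py|tail -1
```

```text
31.67 [529.4  71.7 149.3] [[-0.539, 0.842, -0.005], [0.842, 0.539, 0.0], [0.003, -0.004, -1.0]] F [-1.  -0.1  0.2] M [-0.06  0.15  0.  ] w 12.0
Mz [-0.037  0.023  0.003 -0.02 ] -0.008 1.015
lean,dy [0.08  4.431] {('wing_mid', 'side'): [0.5, 0.3], ('wing_mid', 'wrist'): [-0.4, -0.2], ('nut', 'side'): [-3.0, -4.4], ('nut', 'scene'): [-0.9, -3.2], ('nut', 'wrist'): [1.7, 0.8]}
```

Emit:
servo_tool:
  increments:
    - {"claw": 0.72, "dx": 0, "dy": 0, "dz": 0, "wx": 0, "wy": 0, "wz": 0.06}
    - {"claw": 0.72, "dx": 0, "dy": 0, "dz": 0.0001, "wx": 0, "wy": 0, "wz": 0.06}
    - {"claw": 0.72, "dx": 0, "dy": 0, "dz": 0.0001, "wx": 0, "wy": 0, "wz": 0.06}
    - {"claw": 0.72, "dx": 0, "dy": 0, "dz": 0.0001, "wx": 0, "wy": 0, "wz": 0.06}
    - {"claw": 0.72, "dx": 0, "dy": 0, "dz": 0.0001, "wx": 0, "wy": 0, "wz": 0.06}
    - {"claw": 0.72, "dx": 0, "dy": 0, "dz": 0.0001, "wx": 0, "wy": 0, "wz": 0.06}
    - {"claw": 0.72, "dx": 0, "dy": 0, "dz": 0.0001, "wx": 0, "wy": 0, "wz": 0.06}
    - {"claw": 0.72, "dx": 0, "dy": 0, "dz": 0, "wx": 0, "wy": 0, "wz": 0}

```text
time_s: 32.98
tcp_pos: [529.3, 71.5, 148.9]
tcp_rot: [-0.002, 0.652, 0.758, -0.002]
wrist_force: [-2.3, -2.1, 1.9]
gripper_width: 12.3
finger_force: 2.6
```

```bash
python3 m.py; python3 nut.py|tail -1
```

```text
32.98 [529.3  71.5 148.9] [[-0.149, 0.989, -0.005], [0.989, 0.149, -0.001], [0.0, -0.006, -1.0]] F [-2.3 -2.1  1.9] M [-0.3   0.43  0.08] w 12.3
Mz [0.074 0.029 0.096 0.048] 0.062 1.435
lean,dy [0.051 5.3  ] {('wing_mid', 'side'): [2.0, 1.1], ('wing_mid', 'scene'): [-1.2, -4.6], ('wing_mid', 'wrist'): [0.7, 0.3], ('nut', 'side'): [-3.4, -2.7], ('nut', 'scene'): [-1.3, -5.4], ('nut', 'wrist'): [-1.9, -0.8]}
```

Emit:
servo_tool:
  increments:
    - {"claw": 0.8, "dx": 0, "dy": 0, "dz": 0, "wx": 0, "wy": 0, "wz": 0}
    - {"claw": 0.85, "dx": 0, "dy": 0, "dz": 0, "wx": 0, "wy": 0, "wz": 0}
    - {"claw": 0.9, "dx": 0, "dy": 0, "dz": 0, "wx": 0, "wy": 0, "wz": 0}
    - {"claw": 1, "dx": 0, "dy": 0, "dz": 0, "wx": 0, "wy": 0, "wz": 0}
    - {"claw": 1, "dx": 0, "dy": 0, "dz": 0, "wx": 0, "wy": 0, "wz": 0}
    - {"claw": 1, "dx": 0, "dy": 0, "dz": 0, "wx": 0, "wy": 0, "wz": 0}
    - {"claw": 1, "dx": 0, "dy": 0, "dz": 0, "wx": 0, "wy": 0, "wz": 0}
    - {"claw": 1, "dx": 0, "dy": 0, "dz": 0, "wx": 0, "wy": 0, "wz": 0}

```text
time_s: 34.3
tcp_pos: [530.1, 71.8, 149.2]
tcp_rot: [-0.002, 0.652, 0.758, -0.001]
wrist_force: [-3.1, -2.4, 5.1]
gripper_width: 6.5
finger_force: 65.6
```

```bash
python3 m.py; python3 nut.py|tail -1
```

```text
34.3 [530.1  71.8 149.2] [[-0.149, 0.989, -0.004], [0.989, 0.149, 0.0], [0.001, -0.004, -1.0]] F [-3.1 -2.4  5.1] M [-0.41  0.57  0.01] w 6.5
Mz [0.015 0.092 0.041 0.047] 0.049 1.434
lean,dy [0.043 3.645] {('wing_mid', 'side'): [3.8, 0.4], ('wing_mid', 'scene'): [-0.1, -3.5], ('nut', 'side'): [-3.3, -3.1], ('nut', 'scene'): [-0.3, -5.1], ('nut', 'wrist'): [0.1, 0.1]}
```

Emit:
servo_tool:
  increments:
    - {"claw": 1, "dx": 0, "dy": 0, "dz": 0, "wx": 0, "wy": 0, "wz": 0.04}
    - {"claw": 1, "dx": 0, "dy": 0, "dz": 0, "wx": 0, "wy": 0, "wz": 0.04}
    - {"claw": 1, "dx": 0, "dy": 0, "dz": 0.0001, "wx": 0, "wy": 0, "wz": 0.04}
    - {"claw": 1, "dx": 0, "dy": 0, "dz": 0.0001, "wx": 0, "wy": 0, "wz": 0.04}
    - {"claw": 1, "dx": 0, "dy": 0, "dz": 0.0001, "wx": 0, "wy": 0, "wz": 0.04}
    - {"claw": 1, "dx": 0, "dy": 0, "dz": 0, "wx": 0, "wy": 0, "wz": 0}
    - {"claw": 1, "dx": 0, "dy": 0, "dz": 0, "wx": 0, "wy": 0, "wz": 0}
    - {"claw": 1, "dx": 0, "dy": 0, "dz": 0, "wx": 0, "wy": 0, "wz": 0}

```text
time_s: 35.62
tcp_pos: [530.1, 71.9, 149.1]
tcp_rot: [-0.001, 0.725, 0.689, -0.001]
wrist_force: [-2.4, -1.6, 5.6]
gripper_width: 6.2
finger_force: 69.1
```

```bash
python3 m.py
```

```text
35.62 [530.1  71.9 149.1] [[0.05, 0.999, -0.004], [0.999, -0.05, 0.0], [0.0, -0.004, -1.0]] F [-2.4 -1.6  5.6] M [-0.37  0.62  0.07] w 6.2
Mz [0.118 0.101 0.092 0.104] 0.104 1.634
```

Emit:
servo_tool:
  increments:
    - {"claw": 1, "dx": 0, "dy": 0, "dz": 0, "wx": 0, "wy": 0, "wz": 0.04}
    - {"claw": 1, "dx": 0, "dy": 0, "dz": 0.0001, "wx": 0, "wy": 0, "wz": 0.04}
    - {"claw": 1, "dx": 0, "dy": 0, "dz": 0.0001, "wx": 0, "wy": 0, "wz": 0.04}
    - {"claw": 1, "dx": 0, "dy": 0, "dz": 0.0001, "wx": 0, "wy": 0, "wz": 0.04}
    - {"claw": 1, "dx": 0, "dy": 0, "dz": 0, "wx": 0, "wy": 0, "wz": 0}
    - {"claw": 1, "dx": 0, "dy": 0, "dz": 0, "wx": 0, "wy": 0, "wz": 0}
    - {"claw": 1, "dx": 0, "dy": 0, "dz": 0, "wx": 0, "wy": 0, "wz": 0}
    - {"claw": 1, "dx": 0, "dy": 0, "dz": 0, "wx": 0, "wy": 0, "wz": 0}

```text
time_s: 36.48
tcp_pos: [530.2, 71.9, 149.1]
tcp_rot: [-0.001, 0.777, 0.629, -0.001]
wrist_force: [-3.4, -2.2, 6.4]
gripper_width: 6.4
finger_force: 71.3
```

```bash
python3 m.py
```

```text
36.48 [530.2  71.9 149.1] [[0.208, 0.978, -0.004], [0.978, -0.208, 0.001], [-0.0, -0.004, -1.0]] F [-3.4 -2.2  6.4] M [-0.44  0.72  0.09] w 6.4
Mz [0.109 0.148 0.151 0.108] 0.129 1.794
```

Emit:
servo_tool:
  increments:
    - {"claw": 1, "dx": 0, "dy": 0, "dz": 0, "wx": 0, "wy": 0, "wz": 0.04}
    - {"claw": 1, "dx": 0, "dy": 0, "dz": 0.0001, "wx": 0, "wy": 0, "wz": 0.04}
    - {"claw": 1, "dx": 0, "dy": 0, "dz": 0.0001, "wx": 0, "wy": 0, "wz": 0.04}
    - {"claw": 1, "dx": 0, "dy": 0, "dz": 0.0001, "wx": 0, "wy": 0, "wz": 0.03}
    - {"claw": 1, "dx": 0, "dy": 0, "dz": 0, "wx": 0, "wy": 0, "wz": 0}
    - {"claw": 1, "dx": 0, "dy": 0, "dz": 0, "wx": 0, "wy": 0, "wz": 0}
    - {"claw": 1, "dx": 0, "dy": 0, "dz": 0, "wx": 0, "wy": 0, "wz": 0}
    - {"claw": 1, "dx": 0, "dy": 0, "dz": 0, "wx": 0, "wy": 0, "wz": 0}

```text
time_s: 37.35
tcp_pos: [530.2, 71.9, 149.0]
tcp_rot: [-0.001, 0.822, 0.569, -0.001]
wrist_force: [-3.6, -2.6, 7.7]
gripper_width: 6.0
finger_force: 73.3
```

```bash
python3 m.py
```

```text
37.35 [530.2  71.9 149. ] [[0.352, 0.936, -0.003], [0.936, -0.352, 0.001], [-0.001, -0.003, -1.0]] F [-3.6 -2.6  7.7] M [-0.41  0.82  0.21] w 6.0
Mz [0.137 0.211 0.152 0.214] 0.179 1.944
```

Mz is about 0.18 N m, which is finger tight. I release, withdraw upward and verify.

Emit:
servo_tool:
  increments:
    - {"claw": 0.6, "dx": 0, "dy": 0, "dz": 0, "wx": 0, "wy": 0, "wz": 0}
    - {"claw": 0.6, "dx": 0, "dy": 0, "dz": 0, "wx": 0, "wy": 0, "wz": 0}
    - {"claw": 0.6, "dx": 0, "dy": 0, "dz": -0.003, "wx": 0, "wy": 0, "wz": 0}
    - {"claw": 0.6, "dx": 0, "dy": 0, "dz": -0.006, "wx": 0, "wy": 0, "wz": 0}
    - {"claw": 0.6, "dx": 0, "dy": 0, "dz": -0.015, "wx": 0, "wy": 0, "wz": 0}
    - {"claw": 0.6, "dx": 0, "dy": 0, "dz": -0.025, "wx": 0, "wy": 0, "wz": 0}
    - {"claw": 0.6, "dx": 0, "dy": 0, "dz": -0.03, "wx": 0, "wy": 0, "wz": 0}
    - {"claw": 0.6, "dx": 0, "dy": 0, "dz": 0, "wx": 0, "wy": 0, "wz": 0}

```text
time_s: 38.22
tcp_pos: [534.1, 72.1, 233.2]
tcp_rot: [0.001, 0.822, 0.569, 0.003]
wrist_force: [1.1, 1.0, 1.0]
gripper_width: 17.1
finger_force: 0.0
```

```bash
python3 nut.py; python3 nut.py|tail -1
python3 - <<'E'
from h import *
P,im=snap("side");S,sm=snap("scene");w,wm=snap("wrist")
cv2.imwrite("pics/m11.png",np.vstack([np.hstack([cv2.resize(im[180:300,220:380],(400,300)),cv2.resize(sm[150:270,150:310],(400,300))]),np.hstack([cv2.resize(wm,(400,300)),cv2.resize(wm[120:300,140:380],(400,300))])])[:,:,::-1])
print(vision.mark_of("cap_lug","side")[:1],vision.mark_of("cap_lug","scene")[:1])
E
```

```text
38.22 [534.1  72.1 233.2] [[0.352, 0.936, 0.006], [0.936, -0.352, 0.001], [0.003, 0.005, -1.0]] F [1.1 1.  1. ] M [-0.04 -0.09  0.06] w 17.1
lean,dy [0.011 2.446] {('wing_mid', 'side'): [2.8, -0.4], ('wing_mid', 'scene'): [1.8, -3.5], ('wing_mid', 'wrist'): [0.6, 4.5], ('nut', 'side'): [-3.9, -3.5], ('nut', 'scene'): [-1.2, -2.6], ('nut', 'wrist'): [-1.2, -0.6]}
lean,dy [0.032 2.783] {('wing_mid', 'scene'): [0.3, -3.6], ('wing_mid', 'wrist'): [1.6, 4.9], ('nut', 'side'): [-5.2, -2.5], ('nut', 'scene'): [-0.5, -3.9], ('nut', 'wrist'): [-0.9, -1.0]}
[{'pixel': [278.6, 251.1], 'confidence': 0.87}] [{'pixel': [222.1, 215.3], 'confidence': 0.74}]
```

View pics/m11.png

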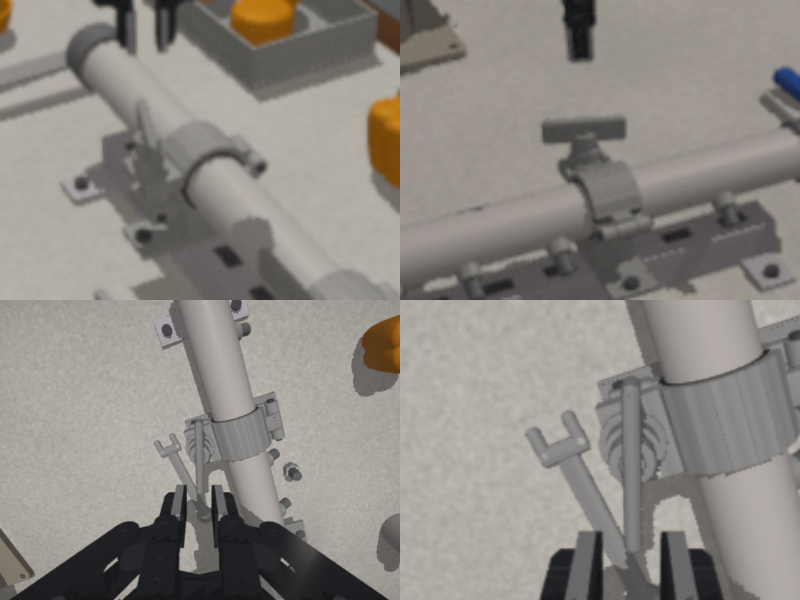

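The last picture shows the cap shut, the bolt upright with the nut down on the lug (wing near (200,455) in the wrist view), and the gripper clear. I hand the job in.

```bash
python3 -c "
from h import *
print(job.job_done())"
```

```text
the job is handed in; nothing more can be done
None
```

I shut the clamp and handed the job in: the cap is home on the pipe, the bolt is upright in the slot, and the wing nut is finger tight at a measured 0.18 N m or so. The hand-in gave no verdict, and I could not measure the final grip force on the pipe.

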